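# Test the press pads with a sprung-pin gauge and sort them

## Task

Before the bushing press is used, check its loose rubber pads: take the sprung-pin gauge and press it straight down into the rubber of every pad, until its collar sits flush on the pad's rim, to see how far the pin sinks. Then hang the gauge by its eye on the peg of the hook stand, and set every soft pad (pin sinks about 7 mm, against about 2.7 mm on a firm one) flat in the white reject tray and every firm pad flat in the dark steel tray with the loop handles. Leave everything else alone.

Things in the scene. Friction and masses are not known exactly. Their poses are not given: they have to be found in the camera images.
- pad1: rubber press pad: aluminium disc 54 mm across, 24 mm high, with a 28 mm wide well in its top holding black rubber whose face lies 2 mm below the rim. All pads look alike; which are soft shows only when the gauge is pressed on them. 150 g. Origin: centre of the underside, z up. May be absent (None).
- pad1_rubber (a joint): how far the rubber face of pad1 has been pressed down, m: 0 untouched, at most 0.010; the dent stays through the job (very slow rubber). It gives only above its own yield force (soft about 4 N, firm about 7 N). With the gauge's collar flush on the rim, soft rubber sinks about 7 mm, firm about 2.7 mm; 4.5 mm is the border.
- pad2: press pad number 2, looks just like pad1, same size and origin. May be absent (None).
- pad2_rubber (a joint): same for pad2: 0 untouched, grows as the rubber is pressed in; the dent stays.
- pad3: press pad number 3, looks just like pad1, same size and origin. May be absent (None).
- pad3_rubber (a joint): same for pad3: 0 untouched, grows as the rubber is pressed in; the dent stays.
- pad4: press pad number 4, looks just like pad1, same size and origin. May be absent (None).
- pad4_rubber (a joint): same for pad4: 0 untouched, grows as the rubber is pressed in; the dent stays.
- pad5: press pad number 5, looks just like pad1, same size and origin. May be absent (None).
- pad5_rubber (a joint): same for pad5: 0 untouched, grows as the rubber is pressed in; the dent stays.
- gauge: sprung-pin gauge, 180 g, upright on its stand. From its underside: chrome collar 46 mm wide, 6 mm thick; grey body 24 mm (its x) by 34 mm (its y) up to 56 mm, gripped across the 34 mm at mid-height (36 mm up); chrome ring eye, 16 mm hole running along x, 30 mm outside, top at 84 mm. A 6 mm pin sticks out 12 mm below the collar. Origin: centre of the collar's underside, z up.
- gauge_pin (a joint): how far the gauge's sprung pin is pushed up into it, m: 0 fully out, 0.012 flush with the collar; 2 N to start, 10 N when flush. A chrome tab on the body's -x face rises with it along a scale. With the collar flush on a pad's rim it reads about 3 mm on a soft pad (pin sunk deep), about 7 mm on a firm one.
- gauge_eye (a point): centre of the gauge's ring eye, 69 mm above the collar's underside
- gauge_stand: grey plastic ring the gauge stands on at the start, 64 mm across, 20 mm high, hole 32 mm, fixed. Origin: centre of its underside.
- peg_stand: chrome hook stand, fixed: base 90 x 80 x 12 mm, post 14 mm thick, 154 mm high, rising from its origin (centre of the base's underside); from the post's top a level peg 7 mm thick runs 65 mm towards the stand's -x at height 150 mm, then a short tip turns up to 163 mm, reaching 75 mm from the post's axis.
- peg_mid (a point): point on the axis of the level peg, 40 mm from the post's axis and 150 mm above the shelf; its axes are the stand's
- tray: shallow white plastic reject tray, fixed: 220 mm along its x, 120 mm along its y, walls 12 mm high and 3 mm thick, floor 3 mm thick. Origin: centre of the underside.
- rack: shallow dark steel tray for pads that pass, fixed: 100 mm along its x, 220 mm along its y, walls 12 mm high and 3 mm thick, floor 3 mm thick, with a wire loop handle standing 35 mm high at each short end. Origin: centre of the underside.
- cup: small red aluminium balance cup, 48 mm across, 55 mm high; a bystander, to be left alone. Origin: centre of the underside.
- bolt1: steel trunnion bolt standing on its 22 mm head, 42 mm high; a bystander, to be left alone. Origin: centre of the underside.
- bolt2: a second, identical trunnion bolt; a bystander, to be left alone. Origin: centre of the underside.
- bushing: brass bushing, ring 30 mm across, 22 mm high; a bystander, to be left alone. Origin: centre of the underside.
There are look-alikes about, which are no part of the job. What is shaped like the pad3 but pink is not meant.

How it is judged:
On the way, in this order (a step that is already met when the one before it is completed fails the run):
1. the gauge's pin is pushed into a first pad (value of joint gauge_pin above 0.002 m and (contact force between gauge and pad1 above 1.5 N or contact force between gauge and pad2 above 1.5 N or contact force between gauge and pad3 above 1.5 N or contact force between gauge and pad4 above 1.5 N or contact force between gauge and pad5 above 1.5 N)), for 0.05 s.
2. every pad's rubber has been pressed in with the gauge (soft pads by over 4.5 mm, firm ones by over 0.8 mm) (value of joint each of pad1_rubber, pad4_rubber above 0.0012 m and value of joint each of pad2_rubber, pad3_rubber, pad5_rubber above 0.0045 m), for 0.2 s.
3. the gauge hangs free by its eye on the peg (distance between gauge_eye and peg_mid below 0.035 m and z of gauge_eye in the frame of peg_stand below 0.15 m and y of gauge_eye in the frame of peg_stand between -0.012 and 0.012 m and height (world z) of gauge_eye above 0.12 m and contact force between gauge and peg_stand above 0.8 N and contact force between the fingers and gauge below 0.1 N and angle between gauge's own z axis and vertical below 0.3 rad), for 0.3 s.
At the end, for the whole second after the job is handed in: Gauge at rest, hanging by its eye on the peg (eye within 35 mm of peg_mid, tilt under 0.3 rad); every pad dented by the gauge (soft over 4.5 mm, firm over 0.8 mm); soft pads flat on the floor of the white tray; firm pads flat on the floor of the steel tray (rack); all at rest and released (all of step 2 and all of step 3 and linear speed of gauge below 0.08 m/s and angle between each of pad1, pad2, pad3, pad4, pad5's own z axis and vertical below 0.12 rad and linear speed of each of pad1, pad2, pad3, pad4, pad5 below 0.03 m/s and x of pad1 in the frame of rack between -0.027 and 0.027 m and y of pad1 in the frame of rack between -0.087 and 0.087 m and height (world z) of each of pad1, pad2, pad3, pad4, pad5 below 0.008 m and x of pad2 in the frame of tray between -0.087 and 0.087 m and y of pad2 in the frame of tray between -0.037 and 0.037 m and x of pad3 in the frame of tray between -0.087 and 0.087 m and y of pad3 in the frame of tray between -0.037 and 0.037 m and x of pad4 in the frame of rack between -0.027 and 0.027 m and y of pad4 in the frame of rack between -0.087 and 0.087 m and x of pad5 in the frame of tray between -0.087 and 0.087 m and y of pad5 in the frame of tray between -0.037 and 0.037 m); the robot touches nothing.
It fails at once if a bystander is moved more than 5 cm (distance of any of cup, bolt1, bolt2, bushing from where it was at the start of the episode above 0.05 m).
Of pad1, pad2, pad3, pad4, pad5 only 3 to 5 are there at a start; the rules pass over those that are not, and their reading is None.
At some moment in a run one of pad1, pad2, pad3, pad4, pad5 may be knocked a few centimetres aside while the robot is not near it.
It also fails if it takes over 210 s, if anything falls off the work surface, if the arm or the gripper's body presses on something with over 40 N, if the wrist force passes 120 N, or if a joint passes its speed limit or range.

## Robot

A 6-joint arm with a two-finger parallel gripper is mounted at the origin on the work surface. World frame = base frame: x ahead of the robot, y to its left, z up, the work surface at z = 0. Lengths are in m, angles in rad, forces in N, time in s.
With the tool pointing down it reaches from about 0.225 to 0.875 m from the base axis. Payload 3.4 kg.
Tool frame: the origin (TCP) lies between the finger pads; the fingertips stand 11 mm ahead of it and the grasp point (between the pads) lies 8 mm behind it (tips_ahead is the distance from the TCP to the fingertips, in m); z points along the fingers, x is the direction in which the jaws open and shut, and the axes are right-handed (so a half turn about z gives the same grasp; the last joint's range is limited). The gripper opens to 85 mm and grips with 20 to 120 N. Pads are 22 mm wide; open, the fingers measure 114 mm over their backs; the gripper's body (76 mm by 85 mm) begins 54 mm behind the grasp point. The pads swing forward as they close: fully open they stand 13 mm farther back than shut.
Start: joints at [-0.121, 0.276, 1.505, -0, 1.361, -0.121], TCP at [0.575, -0, 0.242] pointing down, gripper open.
Joint ranges: [-2.89, 2.89], [-0.75, 2.08], [0.22, 2.7], [-1.18, 4.32], [0.11, 2.71], [-2.7, 2.7]. Speed limits (rad/s): [2.57, 2.57, 3.14, 3.14, 3.14, 3.14].

## Interface

Orientations are given as a unit quaternion [w, x, y, z].
In Python, from rig import get_state, get_image, sign_off, masks_of, tips_ahead gives the robot as it stands.
- The arm moves only by the tool play_rows, never from a script. Its argument "series" is a list of rows, each an object of numbers: "fingers": the closure, from -1 (fully open) to 1 (shut); "dx", "dy", "dz": the shift along the world's x, y, z in mm; "turn": the turn about the world's z in rad. A call has 1 to 20 rows; each row shifts and turns the pose as measured when the row begins; what a row does not reach is not made up. A row lasts 1/12 s, in which the tool goes at most 41.7 mm and 7.16 degrees, less where a joint would pass 70% of its speed; a pose out of reach is approached as far as the arm can. A call with a gripper value outside its range is refused whole. The fingers move at their own pace and stop on an object; "squeeze" is the grip in N (left out, the last holds). Time passes only in rows, so rows that do not move let the fingers close. It gives the time, the measured TCP pose, the force and the opening at its end, in the units of the state.
- get_state(): the state, without advancing time (a new reading comes with each control period).
- get_image(name): name is "scene" or "side" or "wrist"; returns a dict with "pixels" (420x560x3 uint8, red, green, blue), "vfov" (degrees; the focal length in pixels is half the picture's height over the tangent of half this angle, whatever the lens; pixels are square), "cx", "cy" (the principal point, pixels), "rvec" (rotation vector, rad) and "tvec" (3), from world to camera coordinates, as OpenCV has them; the wrist camera has in their place "hand_eye" (4x4, takes a point from camera to tool coordinates, whose origin is the TCP and whose axes are the tool frame's). Camera axes: x right, y down, z forward; pixel columns grow to the right and rows downward; lengths in m; the calibration is good to about 2 mm. A picture is of the moment at which its call begins: read the wrist's pose just before it. There is no depth.
- sign_off(): hands the job in, once; it reports no verdict.
Trained networks look in a picture, given as the dict that the camera call returned (one of the last four; its "shot" number tells which), for a name from the list of things; names that differ only in an ending like _2 or _b are one class to them, and where a whole thing is asked for, a point or a joint stands for the part that bears it (a point fixed in the world has none). Each returns a list of dicts, best first, with "p" (0 to 1); they miss things now and then, are a little off and sometimes report something else, mostly with a low value. They report only what shows in the picture. A call takes as long as a camera call. They do not tell look-alikes from the thing itself.
- masks_of(picture, label): "region" (420x560 bool, what is visible of it) and "xy" ([column, row] in pixels, amid what is visible of it).
The state is a dict: "clock": time; "qpos": joint angles; "qd": joint speeds; "effort": joint torques, N m; "position": TCP position; "ee_rot": TCP orientation; "contact_force": force on the tool from outside, world axes, zero at the start; "moment": the same for the moment, N m; "width": finger opening in m.
Only numpy, scipy, OpenCV 4.12 (cv2) and the standard library are available. Lean on these libraries where they do the work, as an engineer would, in place of code of your own. Each camera call takes 0.05 s, during which the arm holds its last target. There are 200 camera calls.

## Working session

There is one attempt and no reset: what is moved stays moved. The work goes in short steps, Python scripts to look and compute and a tool call to move; the robot and the scene stay as the last step left them, time stands still between calls to the robot, and variables do not carry over. Pictures are saved under pics/ and viewed, about 12 in all and at most 16, crops included, and the job is handed in when it is done.

Besides the shell and the picture viewer there is one more tool, called after ">>>" in YAML: its name, and indented under it one key for each argument. play_rows: Moves the arm, as the interface text tells. Its arguments: {"type":"object","properties":{"series":{"type":"array"},"squeeze":{"type":"number"}},"required":["series"]}

```bash
ls; mkdir -p pics
cat > h.py <<'E'
import numpy as np, cv2
from rig import *
from scipy.spatial.transform import Rotation as R
def cam(im, st=None):
    f=210/np.tan(np.radians(im["vfov"])/2)
    K=np.array([[f,0,im["cx"]],[0,f,im["cy"]],[0,0,1]])
    if "hand_eye" in im:
        q=st["ee_rot"]; T=np.eye(4); T[:3,:3]=R.from_quat([q[1],q[2],q[3],q[0]]).as_matrix(); T[:3,3]=st["position"]
        M=T@np.array(im["hand_eye"]); return K,M[:3,:3],M[:3,3]
    Rm=cv2.Rodrigues(np.array(im["rvec"],float))[0]
    return K,Rm.T,-Rm.T@np.array(im["tvec"],float).ravel()
def ray(c,px,z):
    K,Rw,o=c; d=Rw@np.linalg.inv(K)@np.array([px[0],px[1],1.0]); return o+d*(z-o[2])/d[2]
def proj(c,P):
    K,Rw,o=c; p=K@(Rw.T@(np.array(P,float)-o)); return p[:2]/p[2]
def save(im,n,crop=None,s=1):
    a=im["pixels"][:,:,::-1]
    if crop: a=a[crop[1]:crop[3],crop[0]:crop[2]]
    cv2.imwrite("pics/"+n,cv2.resize(a,None,fx=s,fy=s,interpolation=cv2.INTER_CUBIC))
E
python3 - <<'E'
from h import *
for n in ["scene","side"]:
    im=get_image(n); c=cam(im); save(im,n+"0.png",s=1.4)
    print(n,"cam",c[2].round(3))
    for l,z in [("pad1",.024),("gauge",.03),("gauge_stand",.01),("peg_stand",.08),("tray",.005),("rack",.005),("cup",.03),("bolt1",.02),("bushing",.011)]:
        for d in masks_of(im,l):
            if d["p"]>.2: print(l,round(d["p"],2),np.round(d["xy"]),int(d["region"].sum()),ray(c,d["xy"],z).round(3)[:2])
print(tips_ahead, get_state())
E
```

```text
pics
scene cam [ 0.984 -0.352  0.567]
pad1 0.96 [336. 240.] 532 [0.526 0.086]
pad1 0.88 [220. 261.] 658 [ 0.444 -0.14 ]
pad1 0.84 [181. 240.] 527 [ 0.342 -0.178]
pad1 0.79 [287. 280.] 678 [ 0.559 -0.06 ]
pad1 0.77 [279. 239.] 510 [ 0.457 -0.008]
gauge 0.71 [279. 242.] 513 [ 0.47  -0.017]
gauge_stand 0.7 [117. 304.] 374 [ 0.426 -0.336]
peg_stand 0.88 [148. 346.] 3218 [ 0.598 -0.323]
peg_stand 0.48 [329. 209.] 438 [0.491 0.093]
tray 0.84 [422. 213.] 3471 [0.548 0.332]
tray 0.31 [281. 235.] 510 [0.429 0.013]
rack 0.91 [343. 306.] 6096 [ 0.653 -0.002]
cup 0.96 [290. 199.] 510 [0.358 0.089]
cup 0.74 [232. 231.] 189 [ 0.384 -0.08 ]
bolt1 0.76 [227. 321.] 212 [ 0.577 -0.193]
bolt1 0.43 [381. 235.] 124 [0.563 0.18 ]
bushing 0.53 [232. 232.] 179 [ 0.368 -0.073]
side cam [ 0.244 -0.607  0.71 ]
pad1 0.88 [241. 222.] 347 [0.424 0.122]
pad1 0.88 [241. 337.] 644 [ 0.32 -0.19]
pad1 0.82 [314. 261.] 459 [ 0.535 -0.073]
pad1 0.81 [281. 225.] 331 [0.513 0.069]
pad1 0.8 [269. 256.] 435 [ 0.446 -0.017]
pad1 0.8 [282. 301.] 537 [ 0.426 -0.145]
gauge 0.7 [285. 300.] 571 [ 0.43 -0.15]
gauge 0.69 [315. 378.
[... 436 characters left out ...]
8 [ 0.375 -0.076]
0.011 {'clock': 1.0, 'qpos': array([-1.20982750e-01,  2.75891227e-01,  1.50491825e+00, -1.65495515e-05,
        1.36066911e+00, -1.21005655e-01]), 'qd': array([ 0.0007147 , -0.00138326,  0.00055581, -0.00152808, -0.00025576,
       -0.00056542]), 'effort': array([-6.52158560e-04, -4.16661859e+01, -2.46102566e+01,  4.99142504e-05,
        2.40637619e-04,  1.15903157e-05]), 'position': array([ 5.75031960e-01, -5.11953891e-06,  2.42325733e-01]), 'ee_rot': array([1.49175140e-05, 9.99999998e-01, 1.31781944e-05, 5.56390470e-05]), 'contact_force': array([-0.145478  , -0.58531041,  0.52363441]), 'moment': array([-0.01350109, -0.00083516,  0.0117717 ]), 'width': 0.08505182140224937}
```

View pics/scene0.png

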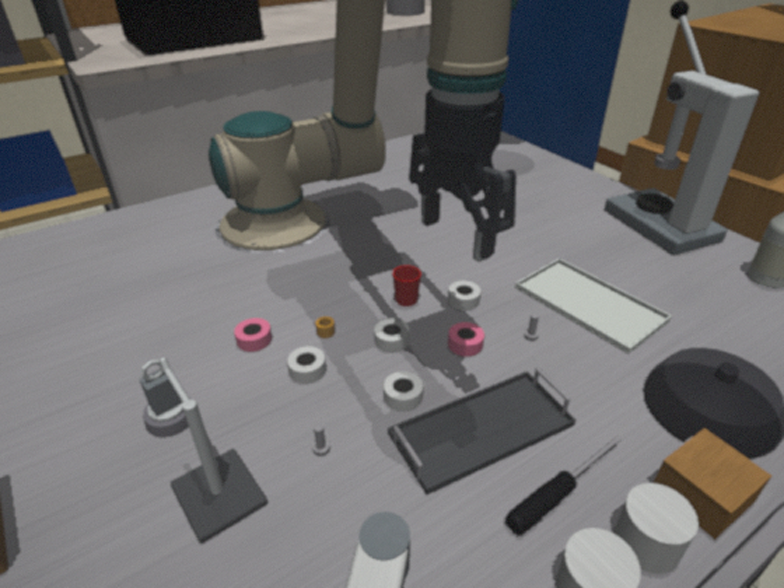

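View pics/side0.png

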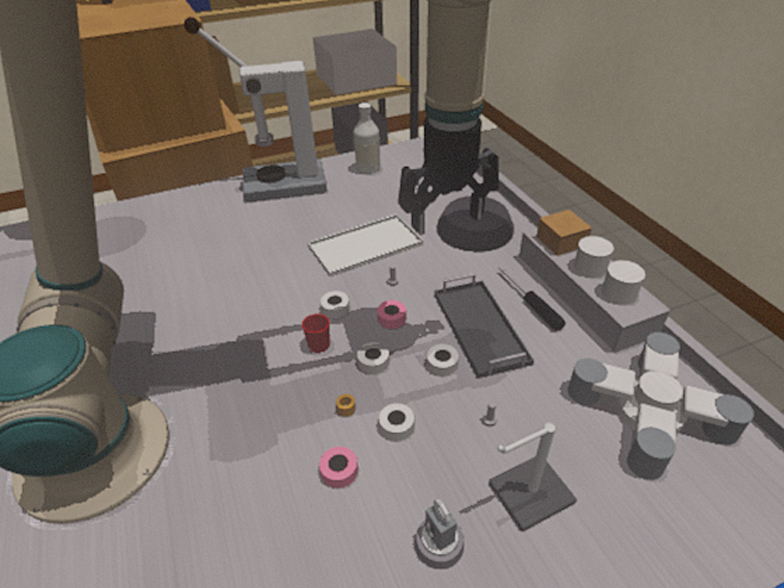

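The four aluminium pads are at scene px (220,261), (287,279), (279,239) and (332,210). The two pink ones at (181,240) and (333,242) are look-alikes. The gauge is at (115,283), left of the hook stand. Next I'll survey with the wrist camera from above.

>>> play_rows:
  series:
    - {"fingers": -1, "dx": -30, "dz": 25, "dy": -5}
    - {"fingers": -1, "dx": -30, "dz": 25, "dy": -5}
    - {"fingers": -1, "dx": -30, "dz": 25, "dy": -5}
    - {"fingers": -1, "dx": -30, "dz": 25, "dy": -5}
    - {"fingers": -1, "dz": 25}
    - {"fingers": -1, "dz": 25}
    - {"fingers": -1, "dz": 0}
    - {"fingers": -1, "dz": 0}
    - {"fingers": -1, "dz": 0}

```text
invalid input at $.series[0]: expected keys fingers, dx, dy, dz, turn
```

```bash
cat > survey.py <<'E'
import sys
from h import *
n=sys.argv[1]
st=get_state(); im=get_image("wrist"); c=cam(im,st); save(im,n+".png",s=1.4)
print("tcp",st["position"].round(4),st["ee_rot"].round(3),"cam",c[2].round(3)); 
for l,z in [("pad1",.02),("gauge",.03),("gauge_stand",.015),("peg_stand",.01),("tray",.005),("rack",.005),("cup",.03),("bolt1",.02),("bushing",.015)]:
    for d in masks_of(im,l):
        if d["p"]>.3:
            r=d["region"]; col=im["pixels"][r].mean(0).astype(int)
            print(l,round(d["p"],2),np.round(d["xy"]),int(r.sum()),ray(c,d["xy"],z).round(4)[:2],col)
E
python3 survey.py w1; python3 -c "
from h import *
print(np.array(get_image('wrist')['hand_eye']).round(3))"
```

```text
tcp [ 0.575  -0.      0.2423] [0. 1. 0. 0.] cam [0.575 0.08  0.374]
pad1 0.84 [257. 225.] 2327 [ 0.5522 -0.0486] [164 163 162]
pad1 0.82 [211.  84.] 3070 [0.5134 0.086 ] [143  92 110]
pad1 0.68 [141. 283.] 710 [ 0.4269 -0.115 ] [154 153 153]
pad1 0.67 [113.  14.] 2059 [0.4327 0.1419] [152 152 151]
pad1 0.66 [148. 178.] 2683 [ 0.447  -0.0006] [132 131 130]
pad1 0.64 [ 58. 330.] 2198 [ 0.328  -0.1744] [154  94 114]
gauge_stand 0.71 [ 83. 251.] 814 [ 0.368  -0.0802] [125  93  47]
peg_stand 0.8 [269. 396.] 1068 [ 0.5624 -0.2757] [64 65 67]
peg_stand 0.67 [150. 182.] 2662 [ 0.4447 -0.0066] [132 131 130]
tray 0.62 [44. 95.] 4019 [0.3521 0.0764] [92 19 20]
rack 0.67 [360. 164.] 23170 [0.655  0.0105] [89 89 92]
cup 0.75 [38. 96.] 3906 [0.3612 0.076 ] [91 16 17]
bolt1 0.67 [270. 336.] 454 [ 0.5639 -0.1815] [112 109 111]
bolt1 0.57 [254. 226.] 2360 [ 0.5486 -0.0495] [163 163 162]
bushing 0.81 [ 85. 248.] 914 [ 0.3714 -0.0763] [126  96  53]
[[ 1.     0.001 -0.     0.   ]
 [-0.001  0.95   0.312 -0.08 ]
 [ 0.    -0.312  0.95  -0.132]
 [ 0.     0.     0.     1.   ]]
```

View pics/w1.png

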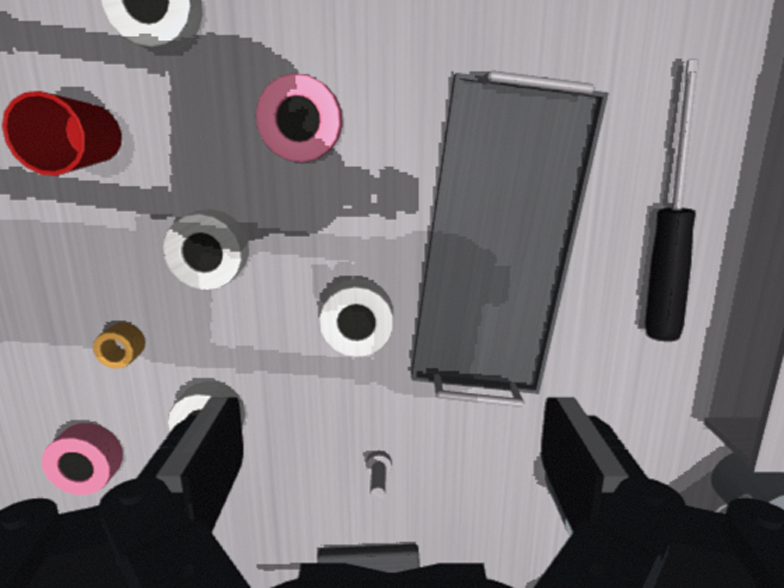

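>>> play_rows:
  series:
    - {"fingers": -1, "dx": -12, "dy": -25, "dz": 20, "turn": 0}
    - {"fingers": -1, "dx": -12, "dy": -25, "dz": 20, "turn": 0}
    - {"fingers": -1, "dx": -12, "dy": -25, "dz": 20, "turn": 0}
    - {"fingers": -1, "dx": -12, "dy": -25, "dz": 20, "turn": 0}
    - {"fingers": -1, "dx": -12, "dy": -25, "dz": 20, "turn": 0}
    - {"fingers": -1, "dx": -12, "dy": -25, "dz": 20, "turn": 0}
    - {"fingers": -1, "dx": -12, "dy": -25, "dz": 20, "turn": 0}
    - {"fingers": -1, "dx": -12, "dy": -25, "dz": 0, "turn": 0}
    - {"fingers": -1, "dx": 0, "dy": -25, "dz": 0, "turn": 0}
    - {"fingers": -1, "dx": 0, "dy": -25, "dz": 0, "turn": 0}
    - {"fingers": -1, "dx": 0, "dy": 0, "dz": 0, "turn": 0}
    - {"fingers": -1, "dx": 0, "dy": 0, "dz": 0, "turn": 0}
    - {"fingers": -1, "dx": 0, "dy": 0, "dz": 0, "turn": 0}

```text
clock: 2.63
position: [0.4713, -0.2594, 0.3892]
ee_rot: [0.002, 1.0, 0.001, -0.0]
contact_force: [0.0, 0.0, -0.8]
width: 0.0855
```

```bash
python3 survey.py w2
```

```text
tcp [ 0.4713 -0.2594  0.3892] [ 0.002  1.     0.001 -0.   ] cam [ 0.471 -0.179  0.521]
pad1 0.88 [248.  53.] 1584 [ 0.4311 -0.1361] [166 167 169]
pad1 0.71 [162.  89.] 1646 [ 0.3207 -0.1788] [77 44 53]
pad1 0.56 [343.   0.] 91 [ 0.5459 -0.0775] [96 95 95]
gauge 0.56 [232. 206.] 1048 [ 0.4053 -0.3314] [110 113 114]
gauge_stand 0.58 [238. 186.] 598 [ 0.4135 -0.3069] [94 91 96]
gauge_stand 0.37 [246.  52.] 445 [ 0.4289 -0.135 ] [44 44 42]
peg_stand 0.61 [342. 191.] 4116 [ 0.5595 -0.3151] [85 85 87]
rack 0.59 [423.  18.] 2885 [ 0.6489 -0.0941] [81 80 83]
bolt1 0.75 [198.   8.] 240 [ 0.3723 -0.0862] [144 108  57]
bolt1 0.51 [348.  96.] 197 [ 0.559  -0.1869] [150 147 150]
bushing 0.78 [200.   9.] 262 [ 0.3735 -0.0869] [142 108  60]
```

View pics/w2.png

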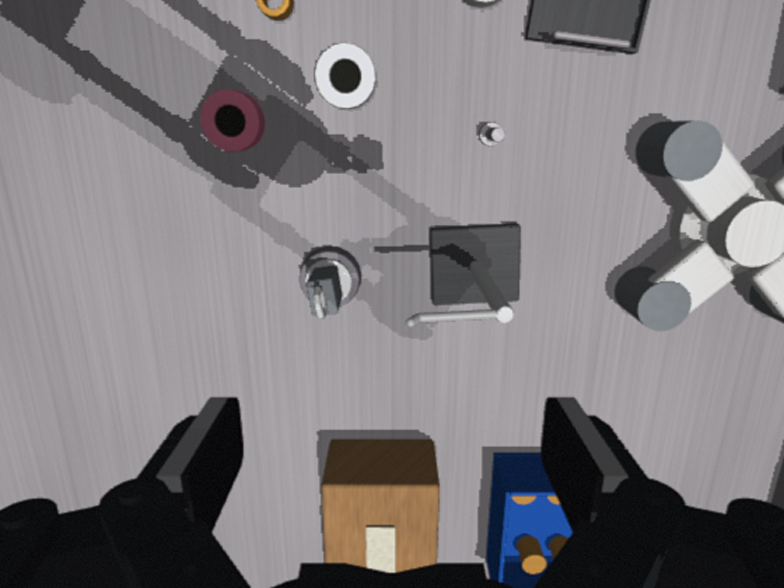

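Run:
```python
from h import *
st=get_state(); im=get_image("wrist"); c=cam(im,st)
save(im,"g1.png",crop=(195,140,385,250),s=4.2)
for n,p,z in [("posttop",(505,314),.154),("tip",(412,322),.163),("eyetop",(319,310),.104),("eyebase",(325,270),.076),("ringctr",(330,273),.02),("b1",(432,228),.012),("b2",(518,223),.012),("b3",(519,301),.012),("b4",(433,304),.012)]:
    print(n,ray(c,np.array(p)/1.4,z).round(4))
```

```text
posttop [ 0.5569 -0.3125  0.154 ]
tip [ 0.4868 -0.3158  0.163 ]
eyetop [ 0.4102 -0.3279  0.104 ]
eyebase [ 0.4128 -0.3003  0.076 ]
ringctr [ 0.4104 -0.3187  0.02  ]
b1 [ 0.5114 -0.2745  0.012 ]
b2 [ 0.5957 -0.2691  0.012 ]
b3 [ 0.6033 -0.3499  0.012 ]
b4 [ 0.5147 -0.3536  0.012 ]
```

View pics/g1.png

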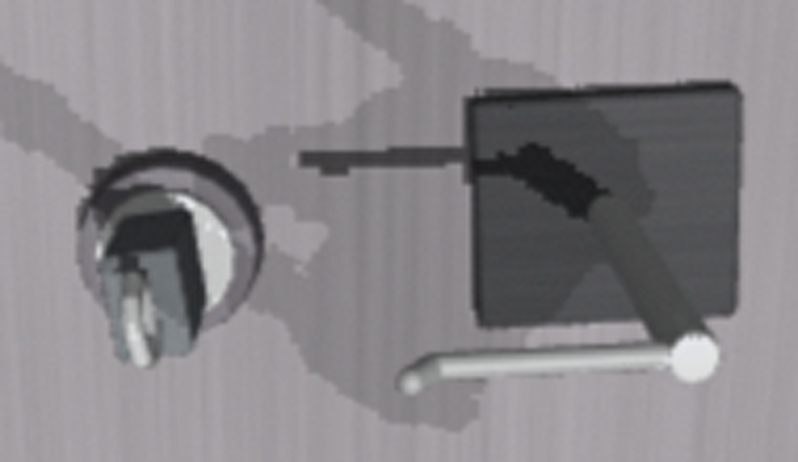

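>>> play_rows:
  series:
    - {"fingers": -1, "dx": -5, "dy": -5, "dz": -11, "turn": -0.12}
    - {"fingers": -1, "dx": -5, "dy": -5, "dz": -11, "turn": -0.12}
    - {"fingers": -1, "dx": -5, "dy": -5, "dz": -11, "turn": -0.12}
    - {"fingers": -1, "dx": -5, "dy": -5, "dz": -11, "turn": -0.12}
    - {"fingers": -1, "dx": -5, "dy": -5, "dz": -11, "turn": -0.12}
    - {"fingers": -1, "dx": -5, "dy": -5, "dz": -11, "turn": -0.12}
    - {"fingers": -1, "dx": -5, "dy": -5, "dz": -11, "turn": -0.12}
    - {"fingers": -1, "dx": -5, "dy": -5, "dz": -11, "turn": -0.12}
    - {"fingers": -1, "dx": -5, "dy": -5, "dz": -11, "turn": -0.12}
    - {"fingers": -1, "dx": -5, "dy": -5, "dz": -11, "turn": -0.12}
    - {"fingers": -1, "dx": -5, "dy": -5, "dz": -11, "turn": -0.12}
    - {"fingers": -1, "dx": -5, "dy": -5, "dz": -11, "turn": -0.1}
    - {"fingers": -1, "dx": 0, "dy": 0, "dz": 0, "turn": 0}
    - {"fingers": -1, "dx": 0, "dy": 0, "dz": 0, "turn": 0}

```text
clock: 4.35
position: [0.4096, -0.3204, 0.253]
ee_rot: [0.005, 0.74, -0.672, -0.001]
contact_force: [-0.3, -0.3, -0.6]
width: 0.0856
```

Run:
```python
from h import *
st=get_state(); im=get_image("wrist"); c=cam(im,st); save(im,"w3.png",s=1.4)
q=st["ee_rot"]; m=R.from_quat([q[1],q[2],q[3],q[0]]).as_matrix()
print(st["position"].round(4),"toolx yaw",np.arctan2(m[1,0],m[0,0]),st["qpos"].round(2))
for l in ["gauge","gauge_stand"]:
    for d in masks_of(im,l)[:2]: print(l,round(d["p"],2),np.round(d["xy"]),[np.percentile(np.where(d["region"])[k],[0,50,100]) for k in (1,0)],ray(c,d["xy"],.04).round(4))
```

```text
[ 0.4096 -0.3204  0.253 ] toolx yaw -1.475100268660648 [-0.79  0.19  1.6  -0.01  1.36  0.69]
gauge 0.61 [281. 179.] [array([261., 283., 306.]), array([152. , 178.5, 203. ])] [ 0.4089 -0.3233  0.04  ]
gauge 0.55 [ 88. 135.] [array([ 75.,  89., 104.]), array([122., 136., 150.])] [ 0.4331 -0.1446  0.04  ]
gauge_stand 0.75 [284. 152.] [array([254., 284., 313.]), array([141., 158., 195.])] [ 0.4342 -0.3237  0.04  ]
```

View pics/w3.png

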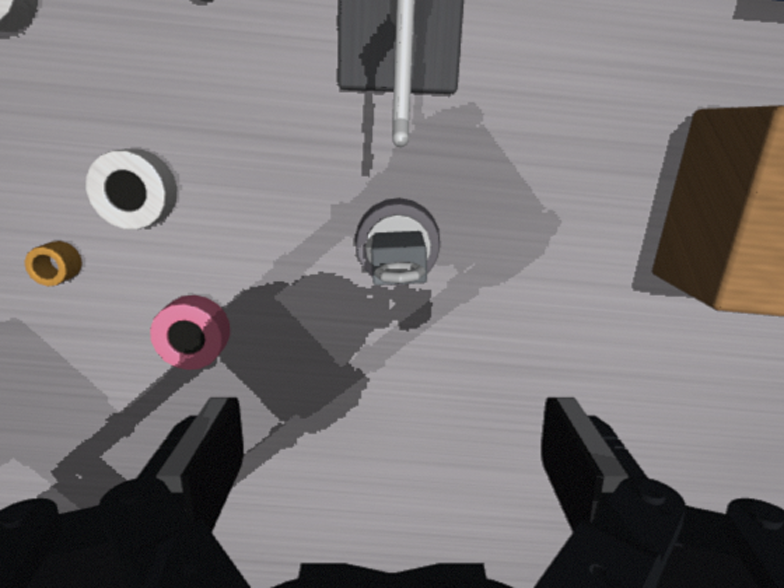

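Run:
```python
from h import *
st=get_state(); im=get_image("wrist"); c=cam(im,st)
for n,p,z in [("ring",(398.5,240),.02),("eye",(400,270),.104),("bodytopedge",(399,233),.076),("bodyback",(401,283),.076),("pegtip",(400,140),.163)]: print(n,ray(c,np.array(p)/1.4,z).round(4))
K=c[0]; u,v=ray(c,np.array((373,235))/1.4,.076),ray(c,np.array((425,231))/1.4,.076); print(np.arctan2(*(u-v)[1::-1]))
g=np.array([.410,-.322,.02])
for p in [(0,0,.0),(0,0,.084)]: print(proj(c,g+p)*1.4)
```

```text
ring [ 0.4127 -0.3268  0.02  ]
eye [ 0.4138 -0.3259  0.104 ]
bodytopedge [ 0.429  -0.3244  0.076 ]
bodyback [ 0.3979 -0.3288  0.076 ]
pegtip [ 0.4847 -0.3174  0.163 ]
1.7441125634278472
[391.46775633 243.08821629]
[392.37958682 275.88523882]
```

>>> play_rows:
  series:
    - {"fingers": -1, "dx": 4, "dy": -6, "dz": -20, "turn": 0.07}
    - {"fingers": -1, "dx": 0, "dy": 0, "dz": -30, "turn": 0}
    - {"fingers": -1, "dx": 0, "dy": 0, "dz": -30, "turn": 0}
    - {"fingers": -1, "dx": 0, "dy": 0, "dz": -15, "turn": 0}
    - {"fingers": -1, "dx": 0, "dy": 0, "dz": 0, "turn": 0}
    - {"fingers": -1, "dx": 0, "dy": 0, "dz": 0, "turn": 0}

```text
clock: 5.05
position: [0.4193, -0.3281, 0.1623]
ee_rot: [0.006, 0.767, -0.641, 0.008]
contact_force: [0.4, -0.3, 1.6]
width: 0.0855
```

Run:
```python
from h import *
st=get_state(); im=get_image("wrist"); c=cam(im,st); save(im,"w4.png",s=1.2)
q=st["ee_rot"]; m=R.from_quat([q[1],q[2],q[3],q[0]]).as_matrix()
print(st["position"].round(4),"toolx yaw",np.arctan2(m[1,0],m[0,0]))
for z in (.0,.056,.084): print(proj(c,np.array([.4135,-.3265,.02+z]))*1.2)
```

```text
[ 0.4193 -0.3281  0.1623] toolx yaw -1.3927033066936407
[327.12776328 249.42824564]
[327.2210567  281.13507992]
[327.28564538 303.08628176]
```

View pics/w4.png

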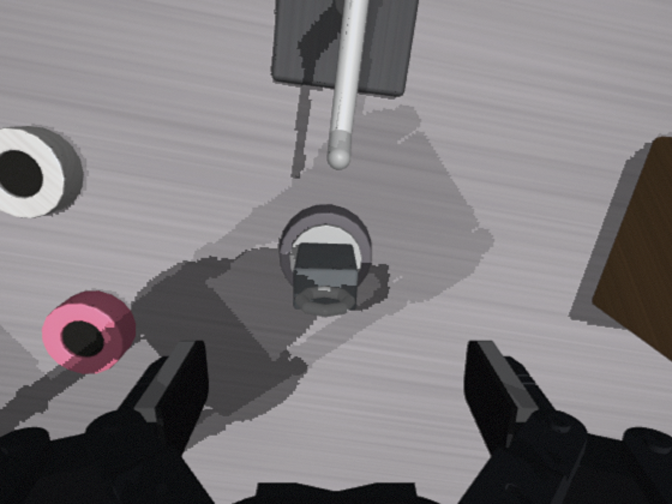

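>>> play_rows:
  series:
    - {"fingers": -1, "dx": -6, "dy": 2, "dz": -20, "turn": 0}
    - {"fingers": -1, "dx": 0, "dy": 0, "dz": -25, "turn": 0}
    - {"fingers": -1, "dx": 0, "dy": 0, "dz": -25, "turn": 0}
    - {"fingers": -1, "dx": 0, "dy": 0, "dz": 0, "turn": 0}
    - {"fingers": -1, "dx": 0, "dy": 0, "dz": 0, "turn": 0}
  squeeze: 50

```text
clock: 5.52
position: [0.4194, -0.3313, 0.1007]
ee_rot: [0.007, 0.768, -0.64, 0.018]
contact_force: [-0.6, -0.9, 1.0]
width: 0.0852
```

>>> play_rows:
  series:
    - {"fingers": -1, "dx": -6, "dy": 4, "dz": 0, "turn": 0}
    - {"fingers": -1, "dx": 0, "dy": 0, "dz": 0, "turn": 0}
    - {"fingers": -1, "dx": 0, "dy": 0, "dz": 0, "turn": 0}

```text
clock: 5.77
position: [0.4154, -0.3291, 0.1056]
ee_rot: [0.007, 0.768, -0.64, 0.022]
contact_force: [0.5, -0.8, -1.2]
width: 0.0853
```

```bash
cat > s.py <<'E'
from h import *
st=get_state(); q=st["ee_rot"]; m=R.from_quat([q[1],q[2],q[3],q[0]]).as_matrix()
print(st["position"].round(4),"toolx",m[:,0].round(3),"toolz",m[:,2].round(4),"F",st["contact_force"].round(2),"qd",np.abs(st["qd"]).max().round(3),"w",st["width"].round(4),"q",st["qpos"].round(3))
E
python3 s.py
```

```text
Traceback (most recent call last):
  File "s.py", line 3, in <module>
    print(st["position"].round(4),"toolx",m[:,0].round(3),"toolz",m[:,2].round(4),"F",st["contact_force"].round(2),"qd",np.abs(st["qd"]).max().round(3),"w",st["width"].round(4),"q",st["qpos"].round(3))
                                                                                                                                                            ^^^^^^^^^^^^^^^^^
AttributeError: 'float' object has no attribute 'round'
```

```bash
sed -i 's/st\["width"\].round(4)/round(st["width"],4)/' s.py; python3 s.py
```

```text
[ 0.4154 -0.3291  0.1056] toolx [ 0.18  -0.983  0.043] toolz [ 0.025  -0.0391 -0.9989] F [ 0.48 -0.79 -1.18] qd 0.03 w 0.0853 q [-0.795  0.304  1.839 -0.012  0.953  0.601]
```

>>> play_rows:
  series:
    - {"fingers": -1, "dx": 0, "dy": 0, "dz": 0, "turn": 0}
    - {"fingers": -1, "dx": 0, "dy": 0, "dz": 0, "turn": 0}
    - {"fingers": -1, "dx": 0, "dy": 0, "dz": 0, "turn": 0}
    - {"fingers": -1, "dx": 0, "dy": 0, "dz": 0, "turn": 0}

```text
clock: 6.1
position: [0.4168, -0.3306, 0.1094]
ee_rot: [0.007, 0.768, -0.64, 0.026]
contact_force: [-0.2, 0.6, 0.5]
width: 0.0852
```

```bash
python3 s.py
```

```text
[ 0.4168 -0.3306  0.1094] toolx [ 0.18  -0.982  0.049] toolz [ 0.0299 -0.0442 -0.9986] F [-0.18  0.57  0.51] qd 0.005 w 0.0852 q [-0.795  0.299  1.835 -0.012  0.954  0.601]
```

>>> play_rows:
  series:
    - {"fingers": -1, "dx": 0, "dy": 0, "dz": 0, "turn": 0}
    - {"fingers": -1, "dx": 0, "dy": 0, "dz": 0, "turn": 0}
    - {"fingers": -1, "dx": 0, "dy": 0, "dz": 0, "turn": 0}
    - {"fingers": -1, "dx": 0, "dy": 0, "dz": 0, "turn": 0}
    - {"fingers": -1, "dx": 0, "dy": 0, "dz": 0, "turn": 0}
    - {"fingers": -1, "dx": 0, "dy": 0, "dz": 0, "turn": 0}
    - {"fingers": -1, "dx": 0, "dy": 0, "dz": 0, "turn": 0}
    - {"fingers": -1, "dx": 0, "dy": 0, "dz": 0, "turn": 0}

```text
clock: 6.77
position: [0.4168, -0.3305, 0.109]
ee_rot: [0.007, 0.768, -0.64, 0.025]
contact_force: [-0.2, -0.3, -0.9]
width: 0.0851
```

```bash
python3 s.py
```

```text
[ 0.4168 -0.3305  0.109 ] toolx [ 0.18  -0.983  0.048] toolz [ 0.0293 -0.0435 -0.9986] F [-0.15 -0.33 -0.86] qd 0.002 w 0.0851 q [-0.795  0.3    1.835 -0.012  0.955  0.601]
```

>>> play_rows:
  series:
    - {"fingers": -1, "dx": 0, "dy": 0, "dz": 30, "turn": 0}
    - {"fingers": -1, "dx": 0, "dy": 0, "dz": 30, "turn": 0}
    - {"fingers": -1, "dx": 0, "dy": 0, "dz": 0, "turn": 0}
    - {"fingers": -1, "dx": 0, "dy": 0, "dz": 0, "turn": 0}
    - {"fingers": -1, "dx": 0, "dy": 0, "dz": 0, "turn": 0}
    - {"fingers": -1, "dx": 0, "dy": 0, "dz": 0, "turn": 0}

```text
clock: 7.27
position: [0.4155, -0.3293, 0.1691]
ee_rot: [0.007, 0.768, -0.64, 0.023]
contact_force: [-0.1, -0.2, -0.1]
width: 0.0853
```

```bash
python3 s.py
```

```text
[ 0.4155 -0.3293  0.1691] toolx [ 0.18  -0.983  0.044] toolz [ 0.0261 -0.0402 -0.9989] F [-0.09 -0.21 -0.06] qd 0.008 w 0.0853 q [-0.795  0.239  1.75  -0.011  1.105  0.599]
```

>>> play_rows:
  series:
    - {"fingers": -1, "dx": 0, "dy": 0, "dz": -5, "turn": 0}
    - {"fingers": -1, "dx": 0, "dy": 0, "dz": -5, "turn": 0}
    - {"fingers": -1, "dx": 0, "dy": 0, "dz": -5, "turn": 0}
    - {"fingers": -1, "dx": 0, "dy": 0, "dz": -5, "turn": 0}
    - {"fingers": -1, "dx": 0, "dy": 0, "dz": -5, "turn": 0}
    - {"fingers": -1, "dx": 0, "dy": 0, "dz": -5, "turn": 0}
    - {"fingers": -1, "dx": 0, "dy": 0, "dz": -5, "turn": 0}
    - {"fingers": -1, "dx": 0, "dy": 0, "dz": -5, "turn": 0}
    - {"fingers": -1, "dx": 0, "dy": 0, "dz": 0, "turn": 0}
    - {"fingers": -1, "dx": 0, "dy": 0, "dz": 0, "turn": 0}
    - {"fingers": -1, "dx": 0, "dy": 0, "dz": 0, "turn": 0}

```text
clock: 8.18
position: [0.4129, -0.3267, 0.1191]
ee_rot: [0.007, 0.768, -0.64, 0.017]
contact_force: [-0.2, -0.3, -0.5]
width: 0.0853
```

```bash
python3 s.py
```

```text
[ 0.4129 -0.3267  0.1191] toolx [ 0.18  -0.983  0.035] toolz [ 0.0181 -0.0321 -0.9993] F [-0.23 -0.3  -0.47] qd 0.003 w 0.0853 q [-0.795  0.289  1.821 -0.011  0.996  0.6  ]
```

>>> play_rows:
  series:
    - {"fingers": -1, "dx": 0, "dy": 0, "dz": 40, "turn": 0}
    - {"fingers": -1, "dx": 0, "dy": 0, "dz": 40, "turn": 0}
    - {"fingers": -1, "dx": 0, "dy": 0, "dz": 40, "turn": 0}
    - {"fingers": -1, "dx": 0, "dy": 0, "dz": 0, "turn": 0}
    - {"fingers": -1, "dx": 0, "dy": 0, "dz": 0, "turn": 0}
    - {"fingers": -1, "dx": 0, "dy": 0, "dz": 0, "turn": 0}

```text
clock: 8.68
position: [0.412, -0.3258, 0.245]
ee_rot: [0.007, 0.768, -0.64, 0.018]
contact_force: [0.6, 0.2, -0.6]
width: 0.0851
```

```bash
python3 s.py
```

```text
[ 0.412  -0.3258  0.245 ] toolx [ 0.18  -0.983  0.035] toolz [ 0.0186 -0.0325 -0.9993] F [ 0.64  0.17 -0.63] qd 0.011 w 0.0851 q [-0.795  0.181  1.628 -0.01   1.297  0.597]
```

>>> play_rows:
  series:
    - {"fingers": -1, "dx": 0, "dy": 0, "dz": -8, "turn": 0}
    - {"fingers": -1, "dx": 0, "dy": 0, "dz": -8, "turn": 0}
    - {"fingers": -1, "dx": 0, "dy": 0, "dz": -8, "turn": 0}
    - {"fingers": -1, "dx": 0, "dy": 0, "dz": -8, "turn": 0}
    - {"fingers": -1, "dx": 0, "dy": 0, "dz": -8, "turn": 0}
    - {"fingers": -1, "dx": 0, "dy": 0, "dz": -8, "turn": 0}
    - {"fingers": -1, "dx": 0, "dy": 0, "dz": -8, "turn": 0}
    - {"fingers": -1, "dx": 0, "dy": 0, "dz": -8, "turn": 0}
    - {"fingers": -1, "dx": 0, "dy": 0, "dz": -8, "turn": 0}
    - {"fingers": -1, "dx": 0, "dy": 0, "dz": -8, "turn": 0}
    - {"fingers": -1, "dx": 0, "dy": 0, "dz": -8, "turn": 0}
    - {"fingers": -1, "dx": 0, "dy": 0, "dz": -8, "turn": 0}
    - {"fingers": -1, "dx": 0, "dy": 0, "dz": 0, "turn": 0}
    - {"fingers": -1, "dx": 0, "dy": 0, "dz": 0, "turn": 0}
    - {"fingers": -1, "dx": 0, "dy": 0, "dz": 0, "turn": 0}

```text
clock: 9.93
position: [0.4083, -0.3222, 0.1304]
ee_rot: [0.006, 0.768, -0.64, 0.01]
contact_force: [-0.3, -0.4, -0.2]
width: 0.0851
```

```bash
python3 s.py
```

```text
[ 0.4083 -0.3222  0.1304] toolx [ 0.18  -0.983  0.022] toolz [ 0.0075 -0.0212 -0.9997] F [-0.35 -0.35 -0.18] qd 0.005 w 0.0851 q [-0.795  0.275  1.807 -0.011  1.038  0.6  ]
```

>>> play_rows:
  series:
    - {"fingers": -1, "dx": 4, "dy": -3, "dz": 0, "turn": 0}
    - {"fingers": -1, "dx": 3, "dy": -2, "dz": -6, "turn": 0}
    - {"fingers": -1, "dx": 0, "dy": 0, "dz": -8, "turn": 0}
    - {"fingers": -1, "dx": 0, "dy": 0, "dz": -8, "turn": 0}
    - {"fingers": -1, "dx": 0, "dy": 0, "dz": -8, "turn": 0}
    - {"fingers": -1, "dx": 0, "dy": 0, "dz": -8, "turn": 0}
    - {"fingers": -1, "dx": 0, "dy": 0, "dz": -8, "turn": 0}
    - {"fingers": -1, "dx": 0, "dy": 0, "dz": 0, "turn": 0}
    - {"fingers": -1, "dx": 0, "dy": 0, "dz": 0, "turn": 0}
    - {"fingers": -1, "dx": 0, "dy": 0, "dz": 0, "turn": 0}

```text
clock: 10.77
position: [0.4165, -0.3281, 0.0799]
ee_rot: [0.006, 0.768, -0.64, 0.01]
contact_force: [-0.5, 0.2, -0.1]
width: 0.0856
```

```bash
python3 s.py
```

```text
[ 0.4165 -0.3281  0.0799] toolx [ 0.18  -0.983  0.023] toolz [ 0.0086 -0.0223 -0.9997] F [-0.54  0.23 -0.08] qd 0.005 w 0.0856 q [-0.792  0.345  1.853 -0.012  0.921  0.605]
```

>>> play_rows:
  series:
    - {"fingers": -1, "dx": -1, "dy": 0.5, "dz": -5, "turn": 0}
    - {"fingers": -1, "dx": -1, "dy": 0.5, "dz": -5, "turn": 0}
    - {"fingers": -1, "dx": 0, "dy": 0, "dz": -5, "turn": 0}
    - {"fingers": -1, "dx": 0, "dy": 0, "dz": -5, "turn": 0}
    - {"fingers": -1, "dx": 0, "dy": 0, "dz": -4, "turn": 0}
    - {"fingers": -1, "dx": 0, "dy": 0, "dz": 0, "turn": 0}
    - {"fingers": -1, "dx": 0, "dy": 0, "dz": 0, "turn": 0}
    - {"fingers": -1, "dx": 0, "dy": 0, "dz": 0, "turn": 0}

```text
clock: 11.43
position: [0.4146, -0.3274, 0.0542]
ee_rot: [0.006, 0.768, -0.64, 0.011]
contact_force: [0.6, 0.3, 0.2]
width: 0.0854
```

```bash
python3 s.py;python3 - <<'E'
from h import *
st=get_state(); im=get_image("wrist"); save(im,"w5.png",s=1)
E
```

```text
[ 0.4146 -0.3274  0.0542] toolx [ 0.18  -0.983  0.025] toolz [ 0.01   -0.0237 -0.9997] F [0.57 0.34 0.22] qd 0.003 w 0.0854 q [-0.794  0.374  1.889 -0.013  0.854  0.604]
```

View pics/w5.png

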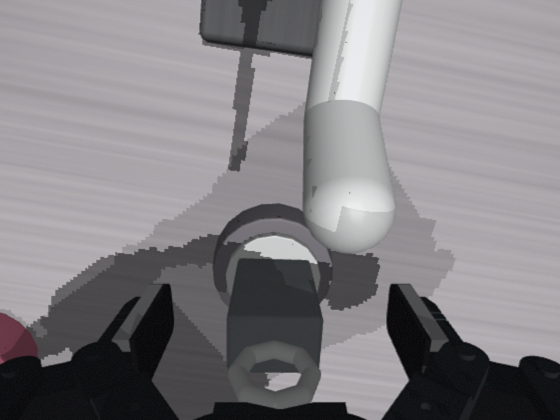

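>>> play_rows:
  series:
    - {"fingers": -1, "dx": 0, "dy": 0, "dz": -3, "turn": 0}
    - {"fingers": 1, "dx": 0, "dy": 0, "dz": 0, "turn": 0}
    - {"fingers": 1, "dx": 0, "dy": 0, "dz": 0, "turn": 0}
    - {"fingers": 1, "dx": 0, "dy": 0, "dz": 0, "turn": 0}
    - {"fingers": 1, "dx": 0, "dy": 0, "dz": 0, "turn": 0}
    - {"fingers": 1, "dx": 0, "dy": 0, "dz": 0, "turn": 0}
    - {"fingers": 1, "dx": 0, "dy": 0, "dz": 0, "turn": 0}
    - {"fingers": 1, "dx": 0, "dy": 0, "dz": 0, "turn": 0}
    - {"fingers": 1, "dx": 0, "dy": 0, "dz": 0, "turn": 0}
    - {"fingers": 1, "dx": 0, "dy": 0, "dz": 0, "turn": 0}
  squeeze: 60

```text
clock: 12.32
position: [0.4151, -0.3276, 0.0519]
ee_rot: [0.006, 0.768, -0.64, 0.012]
contact_force: [0.0, 0.6, 1.3]
width: 0.0331
```

```bash
python3 s.py
```

```text
[ 0.4151 -0.3276  0.0519] toolx [ 0.18  -0.983  0.026] toolz [ 0.0113 -0.0247 -0.9996] F [0.01 0.61 1.32] qd 0.001 w 0.0331 q [-0.793  0.377  1.892 -0.012  0.847  0.604]
```

>>> play_rows:
  series:
    - {"fingers": 1, "dx": 0, "dy": 0, "dz": 10, "turn": 0}
    - {"fingers": 1, "dx": 0, "dy": 0, "dz": 15, "turn": 0}
    - {"fingers": 1, "dx": 0, "dy": 0, "dz": 15, "turn": 0}
    - {"fingers": 1, "dx": 0, "dy": 0, "dz": 15, "turn": 0}
    - {"fingers": 1, "dx": 0, "dy": 0, "dz": 15, "turn": 0}
    - {"fingers": 1, "dx": 0, "dy": 0, "dz": 15, "turn": 0}
    - {"fingers": 1, "dx": 0, "dy": 5, "dz": 10, "turn": 0}
    - {"fingers": 1, "dx": 0, "dy": 8, "dz": 5, "turn": 0}
    - {"fingers": 1, "dx": 3, "dy": 10, "dz": 0, "turn": 0}
    - {"fingers": 1, "dx": 3, "dy": 10, "dz": 0, "turn": 0}
    - {"fingers": 1, "dx": 3, "dy": 10, "dz": 0, "turn": 0}
    - {"fingers": 1, "dx": 3, "dy": 10, "dz": 0, "turn": 0}
    - {"fingers": 1, "dx": 3, "dy": 10, "dz": 0, "turn": 0}
    - {"fingers": 1, "dx": 3, "dy": 10, "dz": 0, "turn": 0}
    - {"fingers": 1, "dx": 3, "dy": 10, "dz": 0, "turn": 0}
    - {"fingers": 1, "dx": 3, "dy": 10, "dz": 0, "turn": 0}
    - {"fingers": 1, "dx": 0, "dy": 0, "dz": 0, "turn": 0}
    - {"fingers": 1, "dx": 0, "dy": 0, "dz": 0, "turn": 0}
    - {"fingers": 1, "dx": 0, "dy": 0, "dz": 0, "turn": 0}

```text
clock: 13.9
position: [0.4373, -0.2182, 0.1541]
ee_rot: [0.005, 0.769, -0.639, 0.005]
contact_force: [0.3, 0.3, -2.3]
width: 0.0332
```

```bash
python3 s.py
cat > pads.py <<'E'
from h import *
import sys
from scipy.optimize import least_squares
def discs(name):
    st=get_state(); im=get_image(name); c=cam(im,st); out=[]
    px=im["pixels"].astype(int)
    for d in masks_of(im,"pad1"):
        if d["p"]<.3: continue
        r=d["region"]; rb=r&(px.max(2)<75) if False else None
        v=px[r]; bright=v[v.sum(1)>np.percentile(v.sum(1),60)].mean(0)
        if bright[0]-bright[1]>25: continue   # pink
        k=cv2.morphologyEx(r.astype(np.uint8),cv2.MORPH_CLOSE,np.ones((9,9),np.uint8))
        hull=np.zeros_like(k); cs,_=cv2.findContours(k,0,2); cv2.fillConvexPoly(hull,cv2.convexHull(np.vstack(cs)),1)
        g=px.sum(2)/3; t=min(70,.45*bright.mean())
        dk=((g<t)&(hull>0)).astype(np.uint8); n,lab,sts,cen=cv2.connectedComponentsWithStats(dk)
        if n<2: continue
        i=1+sts[1:,4].argmax()
        out.append((round(d["p"],2),cen[i].round(1),int(sts[i,4]),ray(c,cen[i],.022)[:2].round(4),ray(c,d["xy"],.016)[:2].round(4)))
    return out
for n in sys.argv[1:]:
    for o in discs(n): print(n,*o)
E
python3 pads.py scene side wrist
```

```text
[ 0.4373 -0.2182  0.1541] toolx [ 0.184 -0.983  0.015] toolz [ 0.0015 -0.0153 -0.9999] F [ 0.29  0.3  -2.27] qd 0.011 w 0.0332 q [-0.597  0.213  1.829 -0.013  1.09   0.796]
scene 0.89 [331.2 206.7] 32 [0.4273 0.1556] [0.4287 0.153 ]
scene 0.79 [279.5 235.1] 47 [0.4441 0.0006] [ 0.4526 -0.0039]
scene 0.69 [218.  256.1] 66 [ 0.4289 -0.1358] [ 0.4349 -0.1413]
scene 0.58 [287.5 275. ] 81 [ 0.5491 -0.0511] [ 0.548  -0.0578]
scene 0.43 [161. 376.] 1 [ 0.612  -0.3203] [ 0.5482 -0.3141]
side 0.9 [265.9 252.1] 55 [ 0.4452 -0.001 ] [ 0.4444 -0.0077]
side 0.75 [282.4 297.9] 78 [ 0.4294 -0.1375] [ 0.4276 -0.1345]
wrist 0.73 [164.9 195.5] 1028 [ 0.4294 -0.1371] [ 0.4303 -0.1372]
wrist 0.71 [46.8  4.7] 345 [ 0.5399 -0.0538] [ 0.5383 -0.0578]
```

>>> play_rows:
  series:
    - {"fingers": 1, "dx": -1, "dy": 8, "dz": 0, "turn": 0}
    - {"fingers": 1, "dx": -1, "dy": 8, "dz": 0, "turn": 0}
    - {"fingers": 1, "dx": -1, "dy": 8, "dz": 0, "turn": 0}
    - {"fingers": 1, "dx": -1, "dy": 8, "dz": 0, "turn": 0}
    - {"fingers": 1, "dx": -1, "dy": 8, "dz": 0, "turn": 0}
    - {"fingers": 1, "dx": -1, "dy": 8, "dz": 0, "turn": 0}
    - {"fingers": 1, "dx": -1, "dy": 8, "dz": 0, "turn": 0}
    - {"fingers": 1, "dx": -1, "dy": 8, "dz": 0, "turn": 0}
    - {"fingers": 1, "dx": 0, "dy": 5, "dz": 0, "turn": 0}
    - {"fingers": 1, "dx": 0, "dy": 0, "dz": -8, "turn": 0}
    - {"fingers": 1, "dx": 0, "dy": 0, "dz": -8, "turn": 0}
    - {"fingers": 1, "dx": 0, "dy": 0, "dz": -8, "turn": 0}
    - {"fingers": 1, "dx": 0, "dy": 0, "dz": -8, "turn": 0}
    - {"fingers": 1, "dx": 0, "dy": 0, "dz": -6, "turn": 0}
    - {"fingers": 1, "dx": 0, "dy": 0, "dz": -6, "turn": 0}
    - {"fingers": 1, "dx": 0, "dy": 0, "dz": 0, "turn": 0}
    - {"fingers": 1, "dx": 0, "dy": 0, "dz": 0, "turn": 0}
    - {"fingers": 1, "dx": 0, "dy": 0, "dz": 0, "turn": 0}

```text
clock: 15.7
position: [0.4266, -0.1426, 0.104]
ee_rot: [0.006, 0.768, -0.64, 0.004]
contact_force: [1.0, -0.5, -2.4]
width: 0.0329
```

```bash
python3 s.py
```

```text
[ 0.4266 -0.1426  0.104 ] toolx [ 0.181 -0.983  0.014] toolz [-0.0011 -0.014  -0.9999] F [ 0.95 -0.45 -2.38] qd 0.004 w 0.0329 q [-0.467  0.218  1.974 -0.016  0.944  0.931]
```

>>> play_rows:
  series:
    - {"fingers": 1, "dx": 2, "dy": 4, "dz": 0, "turn": 0}
    - {"fingers": 1, "dx": 1, "dy": 2, "dz": -5, "turn": 0}
    - {"fingers": 1, "dx": 0, "dy": 0, "dz": -6, "turn": 0}
    - {"fingers": 1, "dx": 0, "dy": 0, "dz": -6, "turn": 0}
    - {"fingers": 1, "dx": 0, "dy": 0, "dz": -6, "turn": 0}
    - {"fingers": 1, "dx": 0, "dy": 0, "dz": -4, "turn": 0}
    - {"fingers": 1, "dx": 0, "dy": 0, "dz": 0, "turn": 0}
    - {"fingers": 1, "dx": 0, "dy": 0, "dz": 0, "turn": 0}
    - {"fingers": 1, "dx": 0, "dy": 0, "dz": 0, "turn": 0}

```text
clock: 16.45
position: [0.4307, -0.1363, 0.0747]
ee_rot: [0.006, 0.768, -0.64, 0.005]
contact_force: [-0.1, 1.0, -1.7]
width: 0.0332
```

```bash
python3 s.py
```

```text
[ 0.4307 -0.1363  0.0747] toolx [ 0.181 -0.983  0.015] toolz [ 7.000e-04 -1.490e-02 -9.999e-01] F [-0.06  1.   -1.68] qd 0.005 w 0.0332 q [-0.45   0.259  2.011 -0.017  0.864  0.95 ]
```

>>> play_rows:
  series:
    - {"fingers": 1, "dx": 0, "dy": 0, "dz": -4, "turn": 0}
    - {"fingers": 1, "dx": 0, "dy": 0, "dz": -4, "turn": 0}
    - {"fingers": 1, "dx": 0, "dy": 0, "dz": -3, "turn": 0}
    - {"fingers": 1, "dx": 0, "dy": 0, "dz": -2, "turn": 0}

```text
clock: 16.78
position: [0.4317, -0.1368, 0.0619]
ee_rot: [0.005, 0.768, -0.64, 0.006]
contact_force: [-1.4, 0.4, 2.9]
width: 0.0332
```

>>> play_rows:
  series:
    - {"fingers": 1, "dx": 0, "dy": 0, "dz": -2, "turn": 0}

```text
clock: 16.87
position: [0.4316, -0.1368, 0.0599]
ee_rot: [0.005, 0.768, -0.64, 0.006]
contact_force: [-0.7, 0.6, 3.0]
width: 0.0332
```

>>> play_rows:
  series:
    - {"fingers": 1, "dx": 0, "dy": 0, "dz": -2, "turn": 0}

```text
clock: 16.95
position: [0.4317, -0.1368, 0.0579]
ee_rot: [0.005, 0.768, -0.64, 0.006]
contact_force: [-0.6, 0.9, 3.2]
width: 0.0332
```

>>> play_rows:
  series:
    - {"fingers": 1, "dx": 0, "dy": 0, "dz": -2, "turn": 0}

```text
clock: 17.03
position: [0.4317, -0.1369, 0.0565]
ee_rot: [0.005, 0.768, -0.64, 0.006]
contact_force: [-7.2, 2.0, 34.4]
width: 0.0337
```

Pad A (.429,-.137) has a force plateau of about 5 N and the collar is flush, so it is soft. Next is C.

>>> play_rows:
  series:
    - {"fingers": 1, "dx": 0, "dy": 0, "dz": 8, "turn": 0}
    - {"fingers": 1, "dx": 0, "dy": 0, "dz": 10, "turn": 0}
    - {"fingers": 1, "dx": 0, "dy": 0, "dz": 10, "turn": 0}
    - {"fingers": 1, "dx": 0, "dy": 0, "dz": 10, "turn": 0}
    - {"fingers": 1, "dx": 0, "dy": 4, "dz": 5, "turn": 0}
    - {"fingers": 1, "dx": 1, "dy": 10, "dz": 0, "turn": 0}
    - {"fingers": 1, "dx": 1, "dy": 10, "dz": 0, "turn": 0}
    - {"fingers": 1, "dx": 1, "dy": 10, "dz": 0, "turn": 0}
    - {"fingers": 1, "dx": 1, "dy": 10, "dz": 0, "turn": 0}
    - {"fingers": 1, "dx": 1, "dy": 10, "dz": 0, "turn": 0}
    - {"fingers": 1, "dx": 1, "dy": 10, "dz": 0, "turn": 0}
    - {"fingers": 1, "dx": 1, "dy": 10, "dz": 0, "turn": 0}
    - {"fingers": 1, "dx": 1, "dy": 10, "dz": 0, "turn": 0}
    - {"fingers": 1, "dx": 1, "dy": 10, "dz": 0, "turn": 0}
    - {"fingers": 1, "dx": 1, "dy": 10, "dz": 0, "turn": 0}
    - {"fingers": 1, "dx": 1, "dy": 10, "dz": 0, "turn": 0}
    - {"fingers": 1, "dx": 0, "dy": 0, "dz": 0, "turn": 0}
    - {"fingers": 1, "dx": 0, "dy": 0, "dz": 0, "turn": 0}
    - {"fingers": 1, "dx": 0, "dy": 0, "dz": 0, "turn": 0}

```text
clock: 18.62
position: [0.4373, -0.004, 0.094]
ee_rot: [0.007, 0.771, -0.637, 0.0]
contact_force: [-0.7, 0.1, -2.3]
width: 0.0332
```

```bash
python3 s.py; python3 pads.py scene side wrist
```

```text
[ 0.4373 -0.004   0.094 ] toolx [ 0.189 -0.982  0.009] toolz [-0.0092 -0.0113 -0.9999] F [-0.7   0.13 -2.25] qd 0.013 w 0.0332 q [-0.158  0.22   2.004 -0.016  0.925  1.233]
scene 0.87 [287.5 274.9] 85 [ 0.5489 -0.051 ] [ 0.5463 -0.0516]
scene 0.77 [279.1 234.8] 58 [0.4428 0.0005] [ 0.4479 -0.0033]
scene 0.74 [331.3 206.8] 37 [0.4276 0.1559] [0.4316 0.1509]
scene 0.73 [218.1 257.2] 42 [ 0.4318 -0.137 ] [ 0.4342 -0.1394]
side 0.83 [315.7 253.4] 62 [ 0.5504 -0.0528] [ 0.5413 -0.0638]
side 0.74 [282.9 299. ] 60 [ 0.4292 -0.1405] [ 0.4321 -0.1342]
side 0.73 [238.4 214. ] 41 [0.4286 0.1545] [0.4276 0.1542]
side 0.53 [266.1 252.7] 59 [ 0.4449 -0.0033] [ 0.4426 -0.011 ]
wrist 0.82 [  9.4 203.9] 801 [0.4271 0.1487] [0.4314 0.1431]
wrist 0.75 [484.1 279.1] 909 [ 0.431  -0.1357] [ 0.4305 -0.1385]
wrist 0.73 [274.4 219.2] 1421 [ 0.4458 -0.0011] [ 0.4486 -0.001 ]
wrist 0.73 [414.   45.5] 2550 [ 0.5499 -0.053 ] [ 0.5501 -0.0531]
```

>>> play_rows:
  series:
    - {"fingers": 1, "dx": 4, "dy": 1, "dz": 0, "turn": 0}
    - {"fingers": 1, "dx": 3, "dy": 1, "dz": -3, "turn": 0}
    - {"fingers": 1, "dx": 0, "dy": 0, "dz": -5, "turn": 0}
    - {"fingers": 1, "dx": 0, "dy": 0, "dz": -5, "turn": 0}
    - {"fingers": 1, "dx": 0, "dy": 0, "dz": -3, "turn": 0}
    - {"fingers": 1, "dx": 0, "dy": 0, "dz": 0, "turn": 0}
    - {"fingers": 1, "dx": 0, "dy": 0, "dz": 0, "turn": 0}

```text
clock: 19.5
position: [0.4459, -0.0038, 0.0764]
ee_rot: [0.007, 0.77, -0.639, 0.001]
contact_force: [0.2, 0.2, -2.0]
width: 0.033
```

>>> play_rows:
  series:
    - {"fingers": 1, "dx": 0, "dy": 0, "dz": 0, "turn": 0}

```text
clock: 19.58
position: [0.4456, -0.0038, 0.0761]
ee_rot: [0.007, 0.77, -0.639, 0.0]
contact_force: [-0.4, -0.1, -1.5]
width: 0.0332
```

>>> play_rows:
  series:
    - {"fingers": 1, "dx": 0, "dy": 2, "dz": -4, "turn": 0}
    - {"fingers": 1, "dx": 0, "dy": 1, "dz": -4, "turn": 0}
    - {"fingers": 1, "dx": 0, "dy": 0, "dz": -3, "turn": 0}
    - {"fingers": 1, "dx": 0, "dy": 0, "dz": -2, "turn": 0}

```text
clock: 19.92
position: [0.4463, -0.0006, 0.063]
ee_rot: [0.007, 0.77, -0.639, 0.001]
contact_force: [-0.6, -1.2, 2.5]
width: 0.033
```

>>> play_rows:
  series:
    - {"fingers": 1, "dx": 0, "dy": 0, "dz": -2, "turn": 0}

```text
clock: 20.0
position: [0.4463, -0.0006, 0.061]
ee_rot: [0.007, 0.77, -0.638, 0.001]
contact_force: [-1.0, -0.6, 3.2]
width: 0.0332
```

>>> play_rows:
  series:
    - {"fingers": 1, "dx": 0, "dy": 0, "dz": -2, "turn": 0}

```text
clock: 20.08
position: [0.4463, -0.0007, 0.059]
ee_rot: [0.007, 0.77, -0.638, 0.001]
contact_force: [-0.5, 0.8, 2.6]
width: 0.0328
```

>>> play_rows:
  series:
    - {"fingers": 1, "dx": 0, "dy": 0, "dz": -2, "turn": 0}

```text
clock: 20.17
position: [0.4463, -0.0006, 0.057]
ee_rot: [0.007, 0.77, -0.638, 0.001]
contact_force: [-1.2, -0.8, 2.4]
width: 0.0332
```

>>> play_rows:
  series:
    - {"fingers": 1, "dx": 0, "dy": 0, "dz": -2, "turn": 0}

```text
clock: 20.25
position: [0.4463, -0.0007, 0.0565]
ee_rot: [0.007, 0.77, -0.638, 0.001]
contact_force: [-9.8, 1.2, 40.8]
width: 0.0334
```

>>> play_rows:
  series:
    - {"fingers": 1, "dx": 0, "dy": 0, "dz": 8, "turn": 0}
    - {"fingers": 1, "dx": 0, "dy": 0, "dz": 10, "turn": 0}
    - {"fingers": 1, "dx": 0, "dy": 0, "dz": 10, "turn": 0}
    - {"fingers": 1, "dx": 0, "dy": 0, "dz": 10, "turn": 0}
    - {"fingers": 1, "dx": 5, "dy": -3, "dz": 3, "turn": 0}
    - {"fingers": 1, "dx": 9, "dy": -4, "dz": 0, "turn": 0}
    - {"fingers": 1, "dx": 9, "dy": -4, "dz": 0, "turn": 0}
    - {"fingers": 1, "dx": 9, "dy": -4, "dz": 0, "turn": 0}
    - {"fingers": 1, "dx": 9, "dy": -4, "dz": 0, "turn": 0}
    - {"fingers": 1, "dx": 9, "dy": -4, "dz": 0, "turn": 0}
    - {"fingers": 1, "dx": 9, "dy": -4, "dz": 0, "turn": 0}
    - {"fingers": 1, "dx": 9, "dy": -4, "dz": 0, "turn": 0}
    - {"fingers": 1, "dx": 9, "dy": -5, "dz": 0, "turn": 0}
    - {"fingers": 1, "dx": 9, "dy": -5, "dz": 0, "turn": 0}
    - {"fingers": 1, "dx": 5, "dy": -3, "dz": 0, "turn": 0}
    - {"fingers": 1, "dx": 0, "dy": 0, "dz": 0, "turn": 0}
    - {"fingers": 1, "dx": 0, "dy": 0, "dz": 0, "turn": 0}
    - {"fingers": 1, "dx": 0, "dy": 0, "dz": 0, "turn": 0}

```text
clock: 21.75
position: [0.5481, -0.0507, 0.0936]
ee_rot: [0.007, 0.769, -0.639, -0.0]
contact_force: [-0.0, 0.3, -1.7]
width: 0.0331
```

```bash
python3 s.py
```

```text
[ 0.5481 -0.0507  0.0936] toolx [ 0.183 -0.983  0.009] toolz [-0.0101 -0.0111 -0.9999] F [-0.04  0.34 -1.75] qd 0.011 w 0.0331 q [-0.21   0.368  1.77  -0.015  1.011  1.185]
```

C is soft too. Now over B (.5495,-.052).

>>> play_rows:
  series:
    - {"fingers": 1, "dx": 1, "dy": -1, "dz": -5, "turn": 0}
    - {"fingers": 1, "dx": 0, "dy": 0, "dz": -5, "turn": 0}
    - {"fingers": 1, "dx": 0, "dy": 0, "dz": -4, "turn": 0}
    - {"fingers": 1, "dx": 0, "dy": 0, "dz": 0, "turn": 0}
    - {"fingers": 1, "dx": 0, "dy": 0, "dz": 0, "turn": 0}
    - {"fingers": 1, "dx": 0, "dy": 0, "dz": 0, "turn": 0}

```text
clock: 22.25
position: [0.5462, -0.0504, 0.0779]
ee_rot: [0.008, 0.769, -0.639, -0.002]
contact_force: [-0.1, 0.6, -2.1]
width: 0.0334
```

>>> play_rows:
  series:
    - {"fingers": 1, "dx": 0, "dy": 0, "dz": -4, "turn": 0}
    - {"fingers": 1, "dx": 0, "dy": 0, "dz": -4, "turn": 0}
    - {"fingers": 1, "dx": 0, "dy": 0, "dz": -3, "turn": 0}
    - {"fingers": 1, "dx": 0, "dy": 0, "dz": -2, "turn": 0}

```text
clock: 22.58
position: [0.5468, -0.0504, 0.0648]
ee_rot: [0.008, 0.769, -0.639, -0.001]
contact_force: [-1.0, 0.5, 1.6]
width: 0.0329
```

>>> play_rows:
  series:
    - {"fingers": 1, "dx": 0, "dy": 0, "dz": -2, "turn": 0}

```text
clock: 22.67
position: [0.5468, -0.0504, 0.0628]
ee_rot: [0.008, 0.769, -0.639, -0.001]
contact_force: [-0.6, 0.9, 2.7]
width: 0.0332
```

>>> play_rows:
  series:
    - {"fingers": 1, "dx": 0, "dy": 0, "dz": -2, "turn": 0}

```text
clock: 22.75
position: [0.5468, -0.0504, 0.0609]
ee_rot: [0.008, 0.769, -0.639, -0.001]
contact_force: [-0.9, -0.4, 3.0]
width: 0.0333
```

>>> play_rows:
  series:
    - {"fingers": 1, "dx": 0, "dy": 0, "dz": -2, "turn": 0}

```text
clock: 22.83
position: [0.5468, -0.0504, 0.059]
ee_rot: [0.008, 0.769, -0.639, -0.001]
contact_force: [-0.7, -0.0, 1.5]
width: 0.0331
```

>>> play_rows:
  series:
    - {"fingers": 1, "dx": 0, "dy": 0, "dz": -2, "turn": 0}

```text
clock: 22.92
position: [0.5468, -0.0504, 0.0571]
ee_rot: [0.008, 0.769, -0.639, -0.001]
contact_force: [-1.7, 0.1, 2.7]
width: 0.033
```

>>> play_rows:
  series:
    - {"fingers": 1, "dx": 0, "dy": 0, "dz": -2, "turn": 0}

```text
clock: 23.0
position: [0.5468, -0.0504, 0.0566]
ee_rot: [0.008, 0.769, -0.639, -0.001]
contact_force: [-7.8, 1.5, 27.7]
width: 0.0334
```

B is also soft, at about 4.5 N. D is next.

>>> play_rows:
  series:
    - {"fingers": 1, "dx": 0, "dy": 0, "dz": 8, "turn": 0}
    - {"fingers": 1, "dx": 0, "dy": 0, "dz": 12, "turn": 0}
    - {"fingers": 1, "dx": 0, "dy": 0, "dz": 12, "turn": 0}
    - {"fingers": 1, "dx": 0, "dy": 0, "dz": 12, "turn": 0}
    - {"fingers": 1, "dx": 0, "dy": 4, "dz": 10, "turn": 0}
    - {"fingers": 1, "dx": 0, "dy": 10, "dz": 5, "turn": 0}
    - {"fingers": 1, "dx": -4, "dy": 13, "dz": 0, "turn": 0}
    - {"fingers": 1, "dx": -8, "dy": 13, "dz": 0, "turn": 0}
    - {"fingers": 1, "dx": -8, "dy": 13, "dz": 0, "turn": 0}
    - {"fingers": 1, "dx": -8, "dy": 13, "dz": 0, "turn": 0}
    - {"fingers": 1, "dx": -8, "dy": 13, "dz": 0, "turn": 0}
    - {"fingers": 1, "dx": -8, "dy": 13, "dz": 0, "turn": 0}
    - {"fingers": 1, "dx": -8, "dy": 13, "dz": 0, "turn": 0}
    - {"fingers": 1, "dx": -8, "dy": 13, "dz": 0, "turn": 0}
    - {"fingers": 1, "dx": -8, "dy": 13, "dz": 0, "turn": 0}
    - {"fingers": 1, "dx": -8, "dy": 13, "dz": 0, "turn": 0}
    - {"fingers": 1, "dx": -8, "dy": 13, "dz": 0, "turn": 0}
    - {"fingers": 1, "dx": 0, "dy": 0, "dz": 0, "turn": 0}
    - {"fingers": 1, "dx": 0, "dy": 0, "dz": 0, "turn": 0}
    - {"fingers": 1, "dx": 0, "dy": 0, "dz": 0, "turn": 0}

```text
clock: 24.67
position: [0.4368, 0.1284, 0.1085]
ee_rot: [0.014, 0.773, -0.635, -0.01]
contact_force: [0.3, -0.6, -2.4]
width: 0.0334
```

```bash
python3 s.py; python3 pads.py side wrist
```

```text
[0.4368 0.1284 0.1085] toolx [ 0.194 -0.981  0.002] toolz [-0.034  -0.0084 -0.9994] F [ 0.27 -0.56 -2.36] qd 0.017 w 0.0334 q [ 0.136  0.238  1.931 -0.004  1.008  1.514]
side 0.84 [283.  298.9] 60 [ 0.4296 -0.1404] [ 0.4329 -0.134 ]
side 0.81 [266.2 253.2] 40 [ 0.4445 -0.0048] [ 0.4414 -0.0095]
side 0.81 [238.4 214.3] 44 [0.4282 0.1535] [0.4283 0.1504]
side 0.63 [315.7 254.4] 43 [ 0.5491 -0.0557] [ 0.5428 -0.0635]
wrist 0.85 [477.6 246.1] 910 [4.456e-01 1.000e-04] [ 0.4438 -0.0019]
wrist 0.74 [235.3 228.3] 1413 [0.4278 0.154 ] [0.4334 0.1578]
wrist 0.53 [252.7 220. ] 6 [0.4354 0.1442] [0.4246 0.155 ]
```

>>> play_rows:
  series:
    - {"fingers": 1, "dx": -2, "dy": 7, "dz": 8, "turn": 0}
    - {"fingers": 1, "dx": -2, "dy": 7, "dz": 8, "turn": 0}
    - {"fingers": 1, "dx": -2, "dy": 6, "dz": 8, "turn": 0}
    - {"fingers": 1, "dx": 0, "dy": 0, "dz": 8, "turn": 0}
    - {"fingers": 1, "dx": 0, "dy": 0, "dz": 8, "turn": 0}
    - {"fingers": 1, "dx": 0, "dy": 0, "dz": 8, "turn": 0}
    - {"fingers": 1, "dx": 0, "dy": 0, "dz": 8, "turn": 0}
    - {"fingers": 1, "dx": 0, "dy": 0, "dz": 8, "turn": 0}
    - {"fingers": 1, "dx": 0, "dy": 0, "dz": 8, "turn": 0}
    - {"fingers": 1, "dx": 0, "dy": 0, "dz": 8, "turn": 0}
    - {"fingers": 1, "dx": 0, "dy": 0, "dz": 0, "turn": 0}
    - {"fingers": 1, "dx": 0, "dy": 0, "dz": 0, "turn": 0}
    - {"fingers": 1, "dx": 0, "dy": 0, "dz": 0, "turn": 0}

```text
clock: 25.95
position: [0.4342, 0.1483, 0.2]
ee_rot: [0.011, 0.771, -0.637, -0.008]
contact_force: [-0.6, 0.6, -1.2]
width: 0.0327
```

```bash
python3 s.py
```

```text
[0.4342 0.1483 0.2   ] toolx [ 0.189 -0.982  0.002] toolz [-0.0265 -0.0075 -0.9996] F [-0.64  0.61 -1.2 ] qd 0.004 w 0.0327 q [ 0.179  0.146  1.789 -0.003  1.234  1.561]
```

>>> play_rows:
  series:
    - {"fingers": 1, "dx": 0, "dy": 0, "dz": -28, "turn": 0}
    - {"fingers": 1, "dx": 0, "dy": 0, "dz": -28, "turn": 0}
    - {"fingers": 1, "dx": 0, "dy": 0, "dz": 0, "turn": 0}
    - {"fingers": 1, "dx": 0, "dy": 0, "dz": 0, "turn": 0}
    - {"fingers": 1, "dx": 0, "dy": 0, "dz": 0, "turn": 0}
    - {"fingers": 1, "dx": 0, "dy": 0, "dz": 0, "turn": 0}

```text
clock: 26.45
position: [0.4347, 0.1481, 0.1436]
ee_rot: [0.011, 0.771, -0.637, -0.008]
contact_force: [0.3, 0.2, -1.5]
width: 0.033
```

```bash
python3 s.py
```

```text
[0.4347 0.1481 0.1436] toolx [ 0.188 -0.982  0.002] toolz [-0.026  -0.0074 -0.9996] F [ 0.25  0.2  -1.45] qd 0.015 w 0.033 q [ 0.179  0.199  1.878 -0.003  1.091  1.562]
```

>>> play_rows:
  series:
    - {"fingers": 1, "dx": -5, "dy": 4, "dz": 0, "turn": 0}
    - {"fingers": 1, "dx": -1, "dy": 1, "dz": -28, "turn": 0}
    - {"fingers": 1, "dx": 0, "dy": 0, "dz": -28, "turn": 0}
    - {"fingers": 1, "dx": 0, "dy": 0, "dz": 0, "turn": 0}
    - {"fingers": 1, "dx": 0, "dy": 0, "dz": 0, "turn": 0}
    - {"fingers": 1, "dx": 0, "dy": 0, "dz": 0, "turn": 0}
    - {"fingers": 1, "dx": 0, "dy": 0, "dz": 0, "turn": 0}

```text
clock: 27.03
position: [0.4338, 0.156, 0.0952]
ee_rot: [0.004, 0.771, -0.637, -0.003]
contact_force: [-1.2, -0.6, -1.6]
width: 0.0329
```

```bash
python3 s.py
```

```text
[0.4338 0.156  0.0952] toolx [ 0.188 -0.982  0.001] toolz [-0.0094 -0.0033 -0.9999] F [-1.23 -0.6  -1.64] qd 0.02 w 0.0329 q [ 0.195  0.25   1.955 -0.002  0.946  1.578]
```

Tilt is good now (0.01). Next: correct to (.428,.154) and press.

>>> play_rows:
  series:
    - {"fingers": 1, "dx": -4, "dy": -1, "dz": -4, "turn": 0}
    - {"fingers": 1, "dx": -1, "dy": 0, "dz": -6, "turn": 0}
    - {"fingers": 1, "dx": 0, "dy": 0, "dz": -5, "turn": 0}
    - {"fingers": 1, "dx": 0, "dy": 0, "dz": 0, "turn": 0}
    - {"fingers": 1, "dx": 0, "dy": 0, "dz": 0, "turn": 0}
    - {"fingers": 1, "dx": 0, "dy": 0, "dz": 0, "turn": 0}

```text
clock: 27.53
position: [0.4307, 0.1554, 0.0825]
ee_rot: [0.001, 0.771, -0.637, -0.0]
contact_force: [-0.5, -0.5, -1.6]
width: 0.0337
```

>>> play_rows:
  series:
    - {"fingers": 1, "dx": 0, "dy": 0, "dz": -4, "turn": 0}
    - {"fingers": 1, "dx": 0, "dy": 0, "dz": -4, "turn": 0}
    - {"fingers": 1, "dx": 0, "dy": 0, "dz": -3, "turn": 0}
    - {"fingers": 1, "dx": 0, "dy": 0, "dz": -2, "turn": 0}

```text
clock: 27.87
position: [0.4314, 0.1555, 0.0687]
ee_rot: [0.001, 0.771, -0.637, 0.0]
contact_force: [0.0, -0.3, -2.1]
width: 0.0331
```

>>> play_rows:
  series:
    - {"fingers": 1, "dx": 0, "dy": 0, "dz": -2, "turn": 0}

```text
clock: 27.95
position: [0.4313, 0.1554, 0.0663]
ee_rot: [0.001, 0.771, -0.637, 0.0]
contact_force: [-0.4, -0.7, 1.0]
width: 0.0337
```

>>> play_rows:
  series:
    - {"fingers": 1, "dx": 0, "dy": 0, "dz": -2, "turn": 0}

```text
clock: 28.03
position: [0.4314, 0.1555, 0.0642]
ee_rot: [0.001, 0.771, -0.637, 0.0]
contact_force: [-0.8, 0.7, 1.7]
width: 0.0333
```

>>> play_rows:
  series:
    - {"fingers": 1, "dx": 0, "dy": 0, "dz": -2, "turn": 0}

```text
clock: 28.12
position: [0.4314, 0.1555, 0.0622]
ee_rot: [0.001, 0.771, -0.637, -0.0]
contact_force: [-0.6, 0.4, 3.4]
width: 0.0335
```

>>> play_rows:
  series:
    - {"fingers": 1, "dx": 0, "dy": 0, "dz": -2, "turn": 0}

```text
clock: 28.2
position: [0.4314, 0.1555, 0.0603]
ee_rot: [0.001, 0.771, -0.637, 0.0]
contact_force: [-0.9, -0.9, 4.7]
width: 0.033
```

>>> play_rows:
  series:
    - {"fingers": 1, "dx": 0, "dy": 0, "dz": -2, "turn": 0}

```text
clock: 28.28
position: [0.4315, 0.1555, 0.0585]
ee_rot: [0.001, 0.771, -0.637, 0.0]
contact_force: [-2.3, -0.7, 5.7]
width: 0.0332
```

>>> play_rows:
  series:
    - {"fingers": 1, "dx": 0, "dy": 0, "dz": -2, "turn": 0}

```text
clock: 28.37
position: [0.4314, 0.1555, 0.0568]
ee_rot: [0.001, 0.771, -0.637, 0.0]
contact_force: [-1.5, -0.9, 5.2]
width: 0.0329
```

>>> play_rows:
  series:
    - {"fingers": 1, "dx": 0, "dy": 0, "dz": -2, "turn": 0}

```text
clock: 28.45
position: [0.4315, 0.1556, 0.0565]
ee_rot: [0.001, 0.771, -0.637, 0.0]
contact_force: [-9.5, -1.2, 38.0]
width: 0.0335
```

>>> play_rows:
  series:
    - {"fingers": 1, "dx": 0, "dy": 0, "dz": 8, "turn": 0}
    - {"fingers": 1, "dx": 0, "dy": 0, "dz": 10, "turn": 0}
    - {"fingers": 1, "dx": 0, "dy": 0, "dz": 10, "turn": 0}
    - {"fingers": 1, "dx": 0, "dy": 0, "dz": 10, "turn": 0}
    - {"fingers": 1, "dx": 0, "dy": 0, "dz": 10, "turn": 0}
    - {"fingers": 1, "dx": 0, "dy": 0, "dz": 10, "turn": 0}
    - {"fingers": 1, "dx": 0, "dy": 0, "dz": 10, "turn": 0}
    - {"fingers": 1, "dx": 0, "dy": 0, "dz": 10, "turn": 0}
    - {"fingers": 1, "dx": 0, "dy": 0, "dz": 10, "turn": 0}
    - {"fingers": 1, "dx": 0, "dy": 0, "dz": 10, "turn": 0}
    - {"fingers": 1, "dx": 0, "dy": 0, "dz": 10, "turn": 0}
    - {"fingers": 1, "dx": 0, "dy": 0, "dz": 10, "turn": 0}
    - {"fingers": 1, "dx": 0, "dy": 0, "dz": 10, "turn": 0}
    - {"fingers": 1, "dx": 0, "dy": 0, "dz": 10, "turn": 0}
    - {"fingers": 1, "dx": 0, "dy": 0, "dz": 0, "turn": 0}
    - {"fingers": 1, "dx": 0, "dy": 0, "dz": 0, "turn": 0}
    - {"fingers": 1, "dx": 0, "dy": 0, "dz": 0, "turn": 0}

```text
clock: 29.87
position: [0.4306, 0.1552, 0.1951]
ee_rot: [0.001, 0.771, -0.637, 0.0]
contact_force: [-0.6, 0.2, -1.4]
width: 0.033
```

```bash
python3 s.py
```

```text
[0.4306 0.1552 0.1951] toolx [ 0.188 -0.982  0.002] toolz [-5.0e-04 -2.1e-03 -1.0e+00] F [-0.63  0.19 -1.44] qd 0.018 w 0.033 q [ 0.195  0.134  1.817 -0.002  1.192  1.578]
```

D needs about 7.3 N, so it is firm. Now I'll carry the gauge to the peg at height.

>>> play_rows:
  series:
    - {"fingers": 1, "dx": 0, "dy": -8, "dz": 0, "turn": 0}
    - {"fingers": 1, "dx": 0, "dy": -15, "dz": 0, "turn": 0}
    - {"fingers": 1, "dx": 0, "dy": -20, "dz": 0, "turn": 0}
    - {"fingers": 1, "dx": 0, "dy": -20, "dz": 0, "turn": 0}
    - {"fingers": 1, "dx": 0, "dy": -20, "dz": 0, "turn": 0}
    - {"fingers": 1, "dx": 0, "dy": -20, "dz": 0, "turn": 0}
    - {"fingers": 1, "dx": 0, "dy": -20, "dz": 0, "turn": 0}
    - {"fingers": 1, "dx": 0, "dy": -20, "dz": 0, "turn": 0}
    - {"fingers": 1, "dx": 0, "dy": -20, "dz": 0, "turn": -0.02}
    - {"fingers": 1, "dx": 0, "dy": -20, "dz": 0, "turn": -0.02}
    - {"fingers": 1, "dx": 0, "dy": -20, "dz": 0, "turn": -0.02}
    - {"fingers": 1, "dx": 0, "dy": -20, "dz": 0, "turn": -0.02}
    - {"fingers": 1, "dx": 0, "dy": -20, "dz": 0, "turn": -0.02}
    - {"fingers": 1, "dx": 0, "dy": -20, "dz": 0, "turn": -0.02}
    - {"fingers": 1, "dx": 0, "dy": -20, "dz": 0, "turn": -0.01}
    - {"fingers": 1, "dx": 0, "dy": -20, "dz": 0, "turn": 0}
    - {"fingers": 1, "dx": 0, "dy": -15, "dz": 0, "turn": 0}
    - {"fingers": 1, "dx": 0, "dy": -10, "dz": 0, "turn": 0}
    - {"fingers": 1, "dx": 0, "dy": 0, "dz": 0, "turn": 0}
    - {"fingers": 1, "dx": 0, "dy": 0, "dz": 0, "turn": 0}

```text
clock: 31.53
position: [0.4164, -0.1955, 0.1797]
ee_rot: [0.009, 0.726, -0.688, -0.01]
contact_force: [-0.6, -0.4, -1.6]
width: 0.033
```

```bash
python3 s.py
```

```text
[ 0.4164 -0.1955  0.1797] toolx [ 0.054 -0.999 -0.003] toolz [-0.0276  0.0014 -0.9996] F [-0.58 -0.43 -1.65] qd 0.02 w 0.033 q [-0.58   0.164  1.822 -0.015  1.18   0.943]
```

>>> play_rows:
  series:
    - {"fingers": 1, "dx": 0, "dy": -10, "dz": 0, "turn": 0}
    - {"fingers": 1, "dx": 1, "dy": -12, "dz": 0, "turn": 0}
    - {"fingers": 1, "dx": 1, "dy": -12, "dz": 0, "turn": 0}
    - {"fingers": 1, "dx": 1, "dy": -12, "dz": 0, "turn": 0}
    - {"fingers": 1, "dx": 1, "dy": -12, "dz": 0, "turn": 0}
    - {"fingers": 1, "dx": 1, "dy": -12, "dz": 0, "turn": 0}
    - {"fingers": 1, "dx": 1, "dy": -12, "dz": 0, "turn": 0}
    - {"fingers": 1, "dx": 1, "dy": -12, "dz": 0, "turn": 0}
    - {"fingers": 1, "dx": 1, "dy": -12, "dz": 0, "turn": 0}
    - {"fingers": 1, "dx": 1, "dy": -8, "dz": 0, "turn": 0}
    - {"fingers": 1, "dx": 0, "dy": 0, "dz": 0, "turn": 0}
    - {"fingers": 1, "dx": 0, "dy": 0, "dz": 0, "turn": 0}
    - {"fingers": 1, "dx": 0, "dy": 0, "dz": 0, "turn": 0}

```text
clock: 32.62
position: [0.4259, -0.3209, 0.1787]
ee_rot: [0.009, 0.727, -0.687, -0.011]
contact_force: [-0.0, 0.4, -2.1]
width: 0.033
```

```bash
python3 s.py
```

```text
[ 0.4259 -0.3209  0.1787] toolx [ 0.056 -0.998 -0.004] toolz [-0.0285  0.0027 -0.9996] F [-0.01  0.35 -2.14] qd 0.012 w 0.033 q [-0.764  0.271  1.678 -0.019  1.215  0.757]
```

Now dropping fast by about 50 mm (which also straightens the tilt), then checking with pictures.

>>> play_rows:
  series:
    - {"fingers": 1, "dx": 0, "dy": 0, "dz": -26, "turn": 0}
    - {"fingers": 1, "dx": 0, "dy": 0, "dz": -26, "turn": 0}
    - {"fingers": 1, "dx": 0, "dy": 0, "dz": 0, "turn": 0}
    - {"fingers": 1, "dx": 0, "dy": 0, "dz": 0, "turn": 0}
    - {"fingers": 1, "dx": 0, "dy": 0, "dz": 0, "turn": 0}
    - {"fingers": 1, "dx": 0, "dy": 0, "dz": 0, "turn": 0}

```text
clock: 33.12
position: [0.4269, -0.3186, 0.1289]
ee_rot: [0.008, 0.727, -0.686, -0.01]
contact_force: [0.4, -0.5, -1.0]
width: 0.0337
```

```bash
python3 s.py
python3 - <<'E'
from h import *
st=get_state(); w=get_image("wrist"); s=get_image("side"); sc=get_image("scene")
out=[]
a=w["pixels"][:,:,::-1]; 
b=cv2.resize(s["pixels"][280:380,290:420,::-1],(546,420),interpolation=cv2.INTER_CUBIC)
d=cv2.resize(sc["pixels"][220:360,80:200,::-1],(360,420),interpolation=cv2.INTER_CUBIC)
cv2.imwrite("pics/h1.png",cv2.resize(np.hstack([a,b]),(800,304))) 
cv2.imwrite("pics/h1.png",np.vstack([cv2.resize(a[:, :],(400,300)),]) if 0 else cv2.resize(np.hstack([a,b]),None,fx=.72,fy=.72))
p=st["position"]; e=p+[0,0,.037]
post=np.array([.5565,-.3125]); u=np.array([np.cos(.05),np.sin(.05)])
for n,i in (("w",w),("side",s),("scene",sc)):
    c=cam(i,st); print(n,"eye",proj(c,e).round(),"tip",proj(c,[*(post-u*.072),.160]).round(),"mid",proj(c,[*(post-u*.04),.15]).round(),"posttop",proj(c,[*post,.154]).round())
E
```

```text
[ 0.4269 -0.3186  0.1289] toolx [ 0.058 -0.998 -0.003] toolz [-0.0253  0.0015 -0.9997] F [ 0.42 -0.45 -0.95] qd 0.014 w 0.0337 q [-0.761  0.313  1.754 -0.018  1.094  0.76 ]
w eye [279. 365.] tip [282. 180.] mid [283.  55.] posttop [ 286. -140.]
side eye [325. 330.] tip [356. 318.] mid [372. 314.] posttop [392. 304.]
scene eye [103. 234.] tip [116. 257.] mid [125. 274.] posttop [134. 289.]
```

View pics/h1.png

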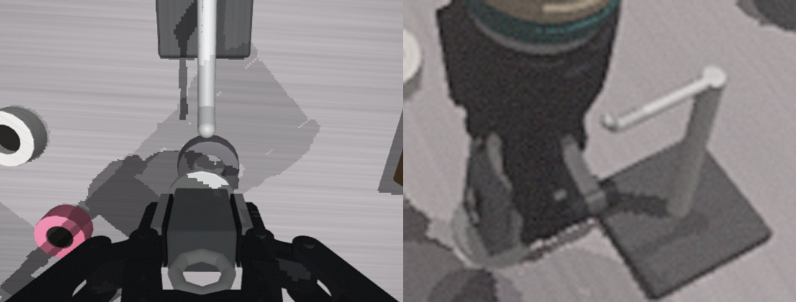

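Run:
```python
from h import *
st=get_state(); w=get_image("wrist"); c=cam(w,st); print("f",c[0][0,0],"cam",c[2])
p=st["position"]
for dx in (0,.004):
  for dz in (.029,.033,.037):
    e=p+[dx,0,dz]; print(dx,dz,[proj(c,e+[0,y,z]).round(0).tolist() for y,z in ((0,.015),(0,-.013),(.015,0),(-.015,0),(0,0))])
cv2.imwrite("pics/h2.png",cv2.resize(w["pixels"][220:420,200:360,::-1],None,fx=3,fy=3,interpolation=cv2.INTER_CUBIC))
```

```text
f 372.20657395952156 cam [ 0.51015794 -0.3145144   0.25909783]
0 0.029 [[279.0, 383.0], [279.0, 324.0], [234.0, 346.0], [324.0, 350.0], [279.0, 348.0]]
0 0.033 [[279.0, 393.0], [279.0, 331.0], [232.0, 354.0], [326.0, 359.0], [279.0, 356.0]]
0 0.037 [[279.0, 405.0], [279.0, 338.0], [231.0, 363.0], [327.0, 368.0], [279.0, 365.0]]
0.004 0.029 [[280.0, 372.0], [280.0, 314.0], [234.0, 336.0], [325.0, 340.0], [280.0, 338.0]]
0.004 0.033 [[280.0, 382.0], [280.0, 321.0], [232.0, 344.0], [327.0, 349.0], [280.0, 346.0]]
0.004 0.037 [[280.0, 394.0], [280.0, 328.0], [231.0, 352.0], [328.0, 357.0], [280.0, 355.0]]
```

View pics/h2.png

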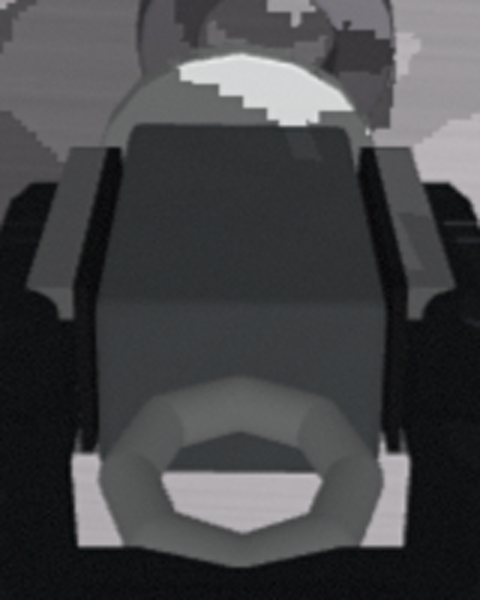

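>>> play_rows:
  series:
    - {"fingers": 1, "dx": 6, "dy": 0, "dz": 0, "turn": 0}
    - {"fingers": 1, "dx": 7, "dy": 0, "dz": 0, "turn": 0}
    - {"fingers": 1, "dx": 7, "dy": 0, "dz": 0, "turn": 0}
    - {"fingers": 1, "dx": 7, "dy": 0, "dz": 0, "turn": 0}
    - {"fingers": 1, "dx": 5, "dy": 0, "dz": 0, "turn": 0}
    - {"fingers": 1, "dx": 3, "dy": 0, "dz": 0, "turn": 0}
    - {"fingers": 1, "dx": 0, "dy": 0, "dz": 0, "turn": 0}
    - {"fingers": 1, "dx": 0, "dy": 0, "dz": 0, "turn": 0}
    - {"fingers": 1, "dx": 0, "dy": 0, "dz": 0, "turn": 0}

```text
clock: 34.07
position: [0.4677, -0.3195, 0.1299]
ee_rot: [0.008, 0.728, -0.686, -0.008]
contact_force: [0.3, 0.5, -3.1]
width: 0.033
```

```bash
python3 s.py
```

```text
[ 0.4677 -0.3195  0.1299] toolx [ 0.059 -0.998 -0.   ] toolz [-0.0222 -0.001  -0.9998] F [ 0.29  0.51 -3.07] qd 0.006 w 0.033 q [-0.713  0.357  1.681 -0.017  1.12   0.807]
```

>>> play_rows:
  series:
    - {"fingers": 1, "dx": 2, "dy": 1, "dz": -2, "turn": 0}
    - {"fingers": 1, "dx": 2, "dy": 1, "dz": -2, "turn": 0}
    - {"fingers": 1, "dx": 2, "dy": 0, "dz": -1, "turn": 0}
    - {"fingers": 1, "dx": 1, "dy": 0, "dz": 0, "turn": 0}
    - {"fingers": 1, "dx": 0, "dy": 0, "dz": 0, "turn": 0}
    - {"fingers": 1, "dx": 0, "dy": 0, "dz": 0, "turn": 0}

```text
clock: 34.57
position: [0.4742, -0.317, 0.124]
ee_rot: [0.008, 0.727, -0.686, -0.009]
contact_force: [0.4, 0.6, -1.3]
width: 0.0332
```

```bash
python3 s.py
python3 - <<'E'
from h import *
w=get_image("wrist"); s=get_image("side")
b=cv2.resize(s["pixels"][285:370,325:415,::-1],(445,420),interpolation=cv2.INTER_CUBIC)
cv2.imwrite("pics/h3.png",cv2.resize(np.hstack([w["pixels"][120:420,180:380,::-1],cv2.resize(b,(318,300))]),None,fx=1.5,fy=1.5))
E
```

```text
[ 0.4742 -0.317   0.124 ] toolx [ 0.058 -0.998 -0.001] toolz [-0.0237 -0.     -0.9997] F [ 0.38  0.6  -1.33] qd 0.002 w 0.0332 q [-0.702  0.368  1.679 -0.017  1.112  0.818]
```

View pics/h3.png

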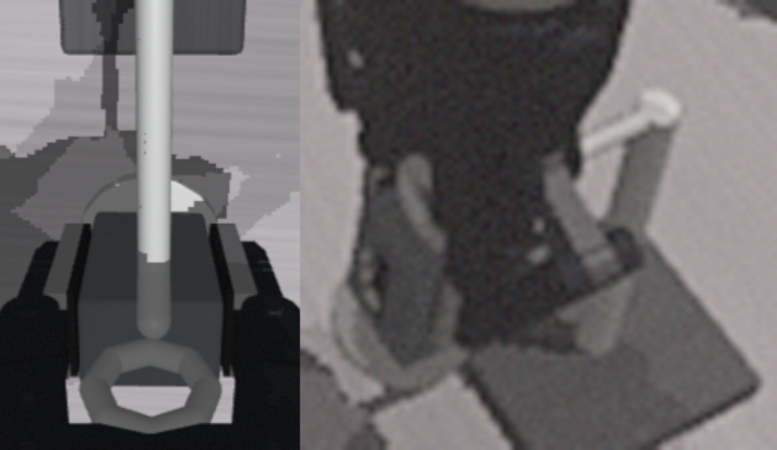

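>>> play_rows:
  series:
    - {"fingers": 1, "dx": 3, "dy": -0.3, "dz": 0, "turn": 0}
    - {"fingers": 1, "dx": 3, "dy": 0, "dz": 0, "turn": 0}
    - {"fingers": 1, "dx": 3, "dy": 0, "dz": 0, "turn": 0}
    - {"fingers": 1, "dx": 0, "dy": 0, "dz": 0, "turn": 0}
    - {"fingers": 1, "dx": 0, "dy": 0, "dz": 0, "turn": 0}

```text
clock: 35.08
position: [0.4838, -0.3174, 0.1237]
ee_rot: [0.008, 0.727, -0.686, -0.009]
contact_force: [-0.8, -0.7, -3.3]
width: 0.0328
```

```bash
python3 s.py
python3 - <<'E'
from h import *
w=get_image("wrist"); s=get_image("scene")
b=cv2.resize(s["pixels"][205:325,70:170,::-1],(250,300),interpolation=cv2.INTER_CUBIC)
cv2.imwrite("pics/h4.png",cv2.resize(np.hstack([w["pixels"][120:420,180:380,::-1],b]),None,fx=1.6,fy=1.6))
E
```

```text
[ 0.4838 -0.3174  0.1237] toolx [ 0.058 -0.998 -0.002] toolz [-2.420e-02  2.000e-04 -9.997e-01] F [-0.8  -0.71 -3.26] qd 0.008 w 0.0328 q [-0.691  0.38   1.661 -0.017  1.12   0.829]
```

View pics/h4.png

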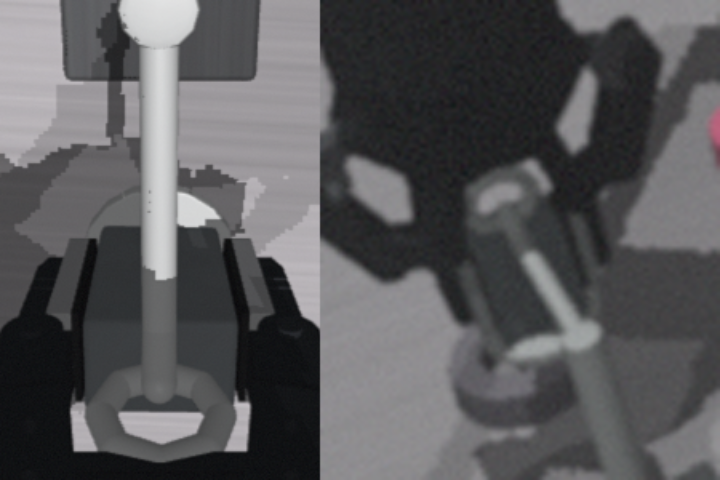

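>>> play_rows:
  series:
    - {"fingers": 1, "dx": 0, "dy": 0.5, "dz": -2, "turn": 0}
    - {"fingers": 1, "dx": 2, "dy": 0, "dz": 0, "turn": 0}
    - {"fingers": 1, "dx": 2, "dy": 0, "dz": 0, "turn": 0}

```text
clock: 35.43
position: [0.4878, -0.3168, 0.122]
ee_rot: [0.008, 0.727, -0.686, -0.009]
contact_force: [0.3, -1.0, -0.9]
width: 0.0331
```

>>> play_rows:
  series:
    - {"fingers": 1, "dx": 2, "dy": 0, "dz": -1, "turn": 0}

```text
clock: 35.52
position: [0.4901, -0.317, 0.1212]
ee_rot: [0.008, 0.727, -0.687, -0.008]
contact_force: [0.3, -0.2, -1.7]
width: 0.0331
```

>>> play_rows:
  series:
    - {"fingers": 1, "dx": 2, "dy": 0, "dz": -2, "turn": 0}

```text
clock: 35.6
position: [0.4926, -0.3171, 0.1195]
ee_rot: [0.008, 0.727, -0.687, -0.008]
contact_force: [0.3, -0.0, -1.4]
width: 0.0335
```

>>> play_rows:
  series:
    - {"fingers": 1, "dx": 2, "dy": 0, "dz": -2, "turn": 0}

```text
clock: 35.68
position: [0.495, -0.3172, 0.1175]
ee_rot: [0.008, 0.727, -0.687, -0.008]
contact_force: [-1.0, -0.6, -1.5]
width: 0.0332
```

>>> play_rows:
  series:
    - {"fingers": 1, "dx": 2, "dy": 0, "dz": -1, "turn": 0}

```text
clock: 35.77
position: [0.4972, -0.3172, 0.1162]
ee_rot: [0.008, 0.727, -0.687, -0.008]
contact_force: [-0.8, 0.1, -1.6]
width: 0.033
```

>>> play_rows:
  series:
    - {"fingers": 1, "dx": 2, "dy": 0, "dz": -0.5, "turn": 0}

```text
clock: 35.85
position: [0.4994, -0.3171, 0.1154]
ee_rot: [0.008, 0.727, -0.686, -0.008]
contact_force: [0.4, 0.2, -0.8]
width: 0.033
```

>>> play_rows:
  series:
    - {"fingers": 1, "dx": 2, "dy": 0.2, "dz": 0, "turn": 0}

```text
clock: 35.93
position: [0.5016, -0.3169, 0.1151]
ee_rot: [0.008, 0.727, -0.686, -0.008]
contact_force: [-0.1, -0.4, -2.6]
width: 0.0334
```

```bash
python3 s.py
python3 - <<'E'
from h import *
w=get_image("wrist"); s=get_image("scene")
b=cv2.resize(s["pixels"][215:315,75:175,::-1],(300,300),interpolation=cv2.INTER_CUBIC)
cv2.imwrite("pics/h5.png",cv2.resize(np.hstack([w["pixels"][120:420,180:380,::-1],b]),None,fx=1.6,fy=1.6))
E
```

```text
[ 0.5016 -0.3169  0.1151] toolx [ 0.057 -0.998 -0.001] toolz [-2.260e-02 -6.000e-04 -9.997e-01] F [-0.09 -0.44 -2.59] qd 0.049 w 0.0334 q [-0.672  0.407  1.64  -0.016  1.112  0.849]
```

View pics/h5.png

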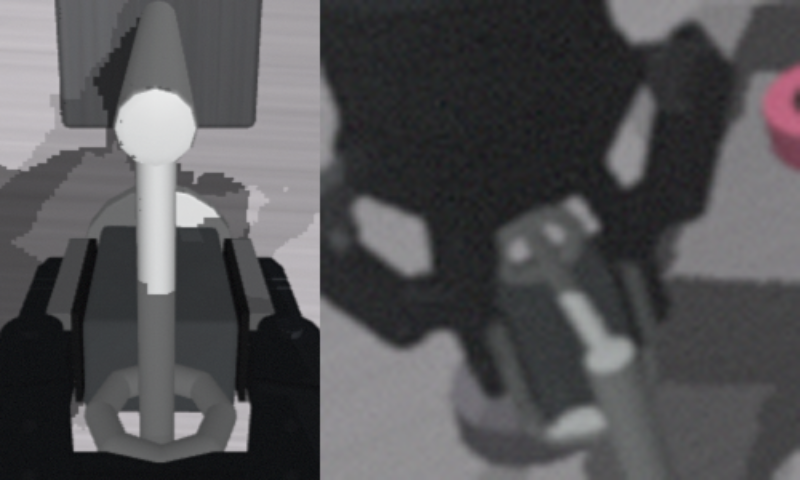

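>>> play_rows:
  series:
    - {"fingers": 1, "dx": 3, "dy": 0.2, "dz": 0, "turn": 0}
    - {"fingers": 1, "dx": 3, "dy": 0.2, "dz": 0, "turn": 0}
    - {"fingers": 1, "dx": 3, "dy": 0.2, "dz": 0, "turn": 0}
    - {"fingers": 1, "dx": 3, "dy": 0.2, "dz": 0, "turn": 0}
    - {"fingers": 1, "dx": 0, "dy": 0, "dz": 0, "turn": 0}
    - {"fingers": 1, "dx": 0, "dy": 0, "dz": 0, "turn": 0}

```text
clock: 36.53
position: [0.5154, -0.3161, 0.1155]
ee_rot: [0.008, 0.727, -0.686, -0.008]
contact_force: [-0.1, 0.4, -1.2]
width: 0.0327
```

>>> play_rows:
  series:
    - {"fingers": 1, "dx": 0, "dy": 0, "dz": -1.5, "turn": 0}
    - {"fingers": 1, "dx": 0, "dy": 0, "dz": -1.5, "turn": 0}

```text
clock: 36.7
position: [0.5156, -0.3162, 0.1127]
ee_rot: [0.008, 0.727, -0.686, -0.007]
contact_force: [-1.3, 0.3, -2.0]
width: 0.0333
```

>>> play_rows:
  series:
    - {"fingers": 1, "dx": 0, "dy": 0, "dz": -1.5, "turn": 0}

```text
clock: 36.78
position: [0.5155, -0.3162, 0.111]
ee_rot: [0.008, 0.727, -0.686, -0.007]
contact_force: [-0.3, -0.3, -1.8]
width: 0.0332
```

>>> play_rows:
  series:
    - {"fingers": 1, "dx": 0, "dy": 0, "dz": -1.5, "turn": 0}

```text
clock: 36.87
position: [0.5153, -0.3161, 0.1093]
ee_rot: [0.008, 0.727, -0.686, -0.007]
contact_force: [0.0, -0.4, -1.2]
width: 0.0328
```

>>> play_rows:
  series:
    - {"fingers": 1, "dx": 0, "dy": 0, "dz": -1, "turn": 0}

```text
clock: 36.95
position: [0.5152, -0.3162, 0.1083]
ee_rot: [0.008, 0.727, -0.686, -0.007]
contact_force: [-1.6, 0.8, 4.7]
width: 0.0332
```

>>> play_rows:
  series:
    - {"fingers": 1, "dx": 0, "dy": 0, "dz": -1, "turn": 0}

```text
clock: 37.03
position: [0.5153, -0.3162, 0.1081]
ee_rot: [0.008, 0.727, -0.686, -0.007]
contact_force: [-1.5, 1.2, 8.0]
width: 0.0331
```

>>> play_rows:
  series:
    - {"fingers": 1, "dx": 0, "dy": 0, "dz": 0, "turn": 0}
    - {"fingers": 0.2, "dx": 0, "dy": 0, "dz": 0, "turn": 0}
    - {"fingers": -0.3, "dx": 0, "dy": 0, "dz": 0, "turn": 0}
    - {"fingers": -1, "dx": 0, "dy": 0, "dz": 0, "turn": 0}
    - {"fingers": -1, "dx": 0, "dy": 0, "dz": 0, "turn": 0}
    - {"fingers": -1, "dx": 0, "dy": 0, "dz": 0, "turn": 0}
    - {"fingers": -1, "dx": 0, "dy": 0, "dz": 0, "turn": 0}
    - {"fingers": -1, "dx": 0, "dy": 0, "dz": 0, "turn": 0}
    - {"fingers": -1, "dx": 0, "dy": 0, "dz": 0, "turn": 0}
    - {"fingers": -1, "dx": 0, "dy": 0, "dz": 0, "turn": 0}

```text
clock: 37.87
position: [0.5158, -0.3169, 0.1088]
ee_rot: [0.008, 0.727, -0.686, -0.006]
contact_force: [0.3, -1.1, 0.1]
width: 0.0856
```

```bash
python3 s.py
```

```text
[ 0.5158 -0.3169  0.1088] toolx [ 0.057 -0.998  0.002] toolz [-0.0194 -0.0033 -0.9998] F [ 0.29 -1.1   0.1 ] qd 0.001 w 0.0856 q [-0.657  0.427  1.623 -0.016  1.105  0.863]
```

Released. Now straight up, clear of the stand, then a look.

>>> play_rows:
  series:
    - {"fingers": -1, "dx": 0, "dy": 0, "dz": 6, "turn": 0}
    - {"fingers": -1, "dx": 0, "dy": 0, "dz": 8, "turn": 0}
    - {"fingers": -1, "dx": 0, "dy": 0, "dz": 8, "turn": 0}
    - {"fingers": -1, "dx": 0, "dy": 0, "dz": 8, "turn": 0}
    - {"fingers": -1, "dx": 0, "dy": 0, "dz": 8, "turn": 0}
    - {"fingers": -1, "dx": 0, "dy": 0, "dz": 8, "turn": 0}
    - {"fingers": -1, "dx": 0, "dy": 0, "dz": 10, "turn": 0}
    - {"fingers": -1, "dx": 0, "dy": 0, "dz": 10, "turn": 0}
    - {"fingers": -1, "dx": 0, "dy": 0, "dz": 10, "turn": 0}
    - {"fingers": -1, "dx": 0, "dy": 0, "dz": 10, "turn": 0}
    - {"fingers": -1, "dx": 0, "dy": 0, "dz": 10, "turn": 0}
    - {"fingers": -1, "dx": 0, "dy": 0, "dz": 10, "turn": 0}
    - {"fingers": -1, "dx": 0, "dy": 10, "dz": 0, "turn": 0}
    - {"fingers": -1, "dx": 0, "dy": 10, "dz": 0, "turn": 0}
    - {"fingers": -1, "dx": 0, "dy": 15, "dz": 0, "turn": 0}
    - {"fingers": -1, "dx": 0, "dy": 15, "dz": 0, "turn": 0}
    - {"fingers": -1, "dx": 0, "dy": 15, "dz": 0, "turn": 0}
    - {"fingers": -1, "dx": 0, "dy": 0, "dz": 0, "turn": 0}
    - {"fingers": -1, "dx": 0, "dy": 0, "dz": 0, "turn": 0}

```text
clock: 39.45
position: [0.5146, -0.2424, 0.2276]
ee_rot: [0.007, 0.728, -0.686, -0.006]
contact_force: [0.4, -0.1, 0.5]
width: 0.0854
```

```bash
python3 s.py; python3 pads.py scene side wrist
python3 - <<'E'
from h import *
s=get_image("scene"); t=get_image("side")
f=lambda a:cv2.resize(a,(400,400),interpolation=cv2.INTER_CUBIC)
cv2.imwrite("pics/h6.png",np.hstack([f(s["pixels"][225:385,80:240,::-1]),f(t["pixels"][270:400,300:430,::-1])]))
for n,i in (("scene",s),("side",t)):
    c=cam(i)
    for l in ("tray","rack"):
        d=masks_of(i,l)[0]; k=d["region"].astype(np.uint8); n_,lab,st_,_=cv2.connectedComponentsWithStats(k); k=(lab==1+st_[1:,4].argmax()).astype(np.uint8)
        cs,_=cv2.findContours(k,0,2); pts=np.vstack([ray(c,p[0],.006)[:2] for p in max(cs,key=len)]).astype(np.float32)
        r=cv2.minAreaRect(pts); print(n,l,round(d["p"],2),np.round(r[0],4),np.round(r[1],3),round(r[2],1))
E
```

```text
[ 0.5146 -0.2424  0.2276] toolx [ 0.059 -0.998  0.001] toolz [-0.0186 -0.0024 -0.9998] F [ 0.43 -0.05  0.47] qd 0.039 w 0.0854 q [-0.555  0.284  1.531 -0.012  1.342  0.96 ]
scene 0.95 [279.5 236.1] 24 [ 0.4468 -0.0012] [ 0.4516 -0.0082]
scene 0.9 [287.6 276. ] 49 [ 0.5514 -0.0526] [ 0.5455 -0.055 ]
scene 0.81 [331.2 207.1] 25 [0.4285 0.1546] [0.4331 0.1484]
scene 0.56 [218.1 257.5] 35 [ 0.4326 -0.1375] [ 0.4338 -0.1415]
side 0.94 [266.3 253.4] 27 [ 0.4445 -0.0055] [ 0.4427 -0.0055]
side 0.84 [315.8 254.5] 35 [ 0.5493 -0.056 ] [ 0.5408 -0.068 ]
side 0.55 [238.8 214.6] 20 [0.429  0.1518] [0.4307 0.1558]
wrist 0.94 [ 27.8 233.7] 386 [ 0.4453 -0.003 ] [ 0.4437 -0.0059]
wrist 0.84 [167.7 254.3] 433 [ 0.4308 -0.1381] [ 0.4319 -0.1421]
wrist 0.79 [ 66.5 127.4] 602 [ 0.5499 -0.0539] [ 0.5516 -0.0539]
scene tray 0.71 [0.5524 0.3245] [0.229 0.139] 6.7
scene rack 0.78 [0.6526 0.0112] [0.245 0.11 ] 83.2
side tray 0.83 [0.5549 0.3209] [0.226 0.139] 5.2
side rack 0.9 [0.6448 0.01  ] [0.251 0.085] 83.9
```

View pics/h6.png

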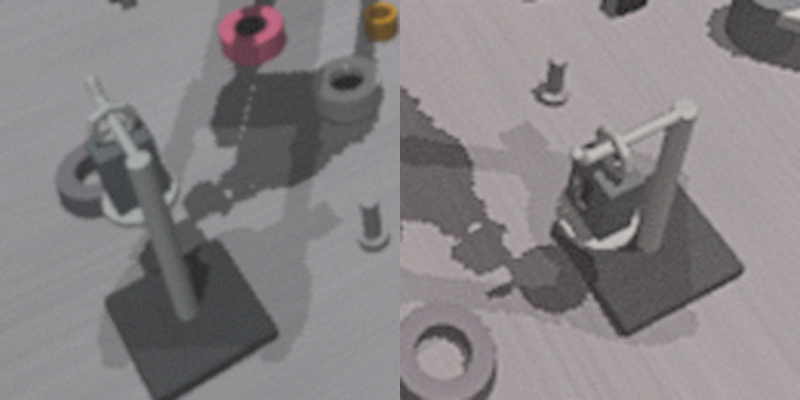

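The gauge hangs on the peg by its eye: scene crop (115,130), side crop (605,150). Pads next, A first.

>>> play_rows:
  series:
    - {"fingers": -1, "dx": -5, "dy": 9, "dz": 0, "turn": 0}
    - {"fingers": -1, "dx": -8, "dy": 9, "dz": -8, "turn": 0}
    - {"fingers": -1, "dx": -8, "dy": 9, "dz": -8, "turn": 0}
    - {"fingers": -1, "dx": -8, "dy": 9, "dz": -12, "turn": 0}
    - {"fingers": -1, "dx": -8, "dy": 9, "dz": -12, "turn": 0}
    - {"fingers": -1, "dx": -8, "dy": 9, "dz": -12, "turn": 0}
    - {"fingers": -1, "dx": -8, "dy": 9, "dz": -12, "turn": 0}
    - {"fingers": -1, "dx": -8, "dy": 9, "dz": -12, "turn": 0}
    - {"fingers": -1, "dx": -8, "dy": 9, "dz": -12, "turn": 0}
    - {"fingers": -1, "dx": -8, "dy": 9, "dz": -12, "turn": 0}
    - {"fingers": -1, "dx": -5, "dy": 8, "dz": -10, "turn": 0}
    - {"fingers": -1, "dx": 0, "dy": 0, "dz": 0, "turn": 0}
    - {"fingers": -1, "dx": 0, "dy": 0, "dz": 0, "turn": 0}
    - {"fingers": -1, "dx": 0, "dy": 0, "dz": 0, "turn": 0}

```text
clock: 41.22
position: [0.4232, -0.1359, 0.1157]
ee_rot: [0.006, 0.726, -0.687, -0.006]
contact_force: [0.0, 0.0, 0.6]
width: 0.0855
```

```bash
python3 s.py; python3 pads.py wrist
python3 - <<'E'
from h import *
# rack corners from first wrist picture (tcp .575,0,.2423, camera straight)
import cv2
w=get_image("wrist"); st=dict(position=np.array([.57503,0,.24233]),ee_rot=np.array([0,1,0,0]))
c=cam(w,st); P=np.array([ray(c,np.array(p)/1.4,.012)[:2] for p in [(452,75),(606,92),(537,390),(413,378)]])
print(P.round(4),P.mean(0).round(4),np.linalg.norm(P-np.roll(P,1,0),axis=1).round(3))
E
```

```text
[ 0.4232 -0.1359  0.1157] toolx [ 0.055 -0.999  0.   ] toolz [-0.0166 -0.0012 -0.9999] F [0.05 0.   0.56] qd 0.015 w 0.0855 q [-0.461  0.205  1.955 -0.01   0.996  1.061]
wrist 0.81 [138.1   6.6] 525 [ 0.5404 -0.0536] [ 0.5368 -0.0549]
wrist 0.77 [282.6 208.8] 1211 [ 0.4308 -0.1375] [ 0.4302 -0.1379]
wrist 0.74 [ 65.8 175. ] 1171 [ 0.4453 -0.0028] [ 0.4438 -0.0024]
[[ 0.6138  0.1122]
 [ 0.714   0.1021]
 [ 0.6882 -0.1135]
 [ 0.5918 -0.1033]] [ 6.52e-01 -6.00e-04] [0.217 0.101 0.217 0.097]
```

>>> play_rows:
  series:
    - {"fingers": -1, "dx": 6, "dy": -1, "dz": -10, "turn": 0}
    - {"fingers": -1, "dx": 1, "dy": 0, "dz": -22, "turn": 0}
    - {"fingers": -1, "dx": 0, "dy": 0, "dz": -22, "turn": 0}
    - {"fingers": -1, "dx": 0, "dy": 0, "dz": 0, "turn": 0}
    - {"fingers": -1, "dx": 0, "dy": 0, "dz": 0, "turn": 0}
    - {"fingers": -1, "dx": 0, "dy": 0, "dz": 0, "turn": 0}
    - {"fingers": -1, "dx": 0, "dy": 0, "dz": 0, "turn": 0}

```text
clock: 41.95
position: [0.4387, -0.142, 0.062]
ee_rot: [0.004, 0.725, -0.689, 0.001]
contact_force: [0.4, -0.3, 0.6]
width: 0.0856
```

```bash
python3 s.py; python3 pads.py wrist
```

```text
[ 0.4387 -0.142   0.062 ] toolx [ 0.052 -0.999  0.007] toolz [-0.0044 -0.0072 -1.    ] F [ 0.43 -0.31  0.63] qd 0.014 w 0.0856 q [-0.458  0.292  2.003 -0.011  0.847  1.069]
wrist 0.67 [  9.  236.3] 715 [ 0.4434 -0.0082] [ 0.4443 -0.0144]
wrist 0.67 [269.  269.8] 1686 [ 0.4314 -0.1373] [ 0.4292 -0.1385]
wrist 0.64 [79.3 15.3] 1707 [ 0.5438 -0.0542] [ 0.5399 -0.0541]
```

>>> play_rows:
  series:
    - {"fingers": -1, "dx": -4, "dy": 2, "dz": -5, "turn": 0}
    - {"fingers": -1, "dx": -3, "dy": 2, "dz": -8, "turn": 0}
    - {"fingers": -1, "dx": 0, "dy": 0, "dz": -8, "turn": 0}
    - {"fingers": -1, "dx": 0, "dy": 0, "dz": -8, "turn": 0}
    - {"fingers": -1, "dx": 0, "dy": 0, "dz": -7, "turn": 0}
    - {"fingers": -1, "dx": 0, "dy": 0, "dz": 0, "turn": 0}
    - {"fingers": -1, "dx": 0, "dy": 0, "dz": 0, "turn": 0}
    - {"fingers": -1, "dx": 0, "dy": 0, "dz": 0, "turn": 0}

```text
clock: 42.72
position: [0.4323, -0.1382, 0.0256]
ee_rot: [0.003, 0.725, -0.688, 0.004]
contact_force: [0.5, -0.2, 0.5]
width: 0.0854
```

```bash
python3 s.py
```

```text
[ 0.4323 -0.1382  0.0256] toolx [ 0.052 -0.999  0.01 ] toolz [ 0.001  -0.0099 -1.    ] F [ 0.55 -0.15  0.46] qd 0.005 w 0.0854 q [-0.456  0.337  2.066 -0.013  0.734  1.072]
```

>>> play_rows:
  series:
    - {"fingers": -1, "dx": 0, "dy": 0, "dz": -5, "turn": 0}
    - {"fingers": -1, "dx": 0, "dy": 0, "dz": -4, "turn": 0}
    - {"fingers": -1, "dx": 0, "dy": 0, "dz": 0, "turn": 0}
    - {"fingers": 1, "dx": 0, "dy": 0, "dz": 0, "turn": 0}
    - {"fingers": 1, "dx": 0, "dy": 0, "dz": 0, "turn": 0}
    - {"fingers": 1, "dx": 0, "dy": 0, "dz": 0, "turn": 0}
    - {"fingers": 1, "dx": 0, "dy": 0, "dz": 0, "turn": 0}
    - {"fingers": 1, "dx": 0, "dy": 0, "dz": 0, "turn": 0}
    - {"fingers": 1, "dx": 0, "dy": 0, "dz": 0, "turn": 0}
    - {"fingers": 1, "dx": 0, "dy": 0, "dz": 0, "turn": 0}
  squeeze: 40

```text
clock: 43.55
position: [0.4333, -0.1387, 0.0167]
ee_rot: [0.003, 0.725, -0.689, 0.005]
contact_force: [0.6, -0.2, -1.0]
width: 0.0516
```

>>> play_rows:
  series:
    - {"fingers": 1, "dx": 0, "dy": 0, "dz": 8, "turn": 0}
    - {"fingers": 1, "dx": 0, "dy": 0, "dz": 12, "turn": 0}
    - {"fingers": 1, "dx": 0, "dy": 0, "dz": 12, "turn": 0}
    - {"fingers": 1, "dx": 0, "dy": 0, "dz": 12, "turn": 0}
    - {"fingers": 1, "dx": 0, "dy": 0, "dz": 12, "turn": 0}
    - {"fingers": 1, "dx": 0, "dy": 0, "dz": 12, "turn": 0}
    - {"fingers": 1, "dx": 0, "dy": 0, "dz": 12, "turn": 0}
    - {"fingers": 1, "dx": 0, "dy": 0, "dz": 8, "turn": 0}
    - {"fingers": 1, "dx": 0, "dy": 0, "dz": 0, "turn": 0}
    - {"fingers": 1, "dx": 0, "dy": 0, "dz": 0, "turn": 0}

```text
clock: 44.38
position: [0.4313, -0.1376, 0.1114]
ee_rot: [0.003, 0.725, -0.688, 0.004]
contact_force: [0.1, -0.1, -1.2]
width: 0.0516
```

```bash
python3 s.py
```

```text
[ 0.4313 -0.1376  0.1114] toolx [ 0.052 -0.999  0.01 ] toolz [ 9.0e-04 -9.7e-03 -1.0e+00] F [ 0.08 -0.06 -1.17] qd 0.018 w 0.0516 q [-0.456  0.212  1.959 -0.01   0.966  1.068]
```

>>> play_rows:
  series:
    - {"fingers": 1, "dx": 3, "dy": 8, "dz": 0, "turn": 0}
    - {"fingers": 1, "dx": 6, "dy": 15, "dz": 0, "turn": 0}
    - {"fingers": 1, "dx": 6, "dy": 15, "dz": 0, "turn": 0}
    - {"fingers": 1, "dx": 6, "dy": 15, "dz": 0, "turn": 0}
    - {"fingers": 1, "dx": 6, "dy": 15, "dz": 0, "turn": 0}
    - {"fingers": 1, "dx": 6, "dy": 15, "dz": 0, "turn": 0}
    - {"fingers": 1, "dx": 6, "dy": 15, "dz": 0, "turn": 0}
    - {"fingers": 1, "dx": 6, "dy": 15, "dz": 0, "turn": 0}
    - {"fingers": 1, "dx": 6, "dy": 15, "dz": 0, "turn": 0}
    - {"fingers": 1, "dx": 6, "dy": 15, "dz": 0, "turn": 0}
    - {"fingers": 1, "dx": 6, "dy": 15, "dz": 0, "turn": 0}
    - {"fingers": 1, "dx": 6, "dy": 15, "dz": 0, "turn": 0}
    - {"fingers": 1, "dx": 6, "dy": 15, "dz": 0, "turn": 0}
    - {"fingers": 1, "dx": 6, "dy": 15, "dz": 0, "turn": 0}
    - {"fingers": 1, "dx": 6, "dy": 15, "dz": 0, "turn": 0}
    - {"fingers": 1, "dx": 6, "dy": 15, "dz": 0, "turn": 0}
    - {"fingers": 1, "dx": 6, "dy": 15, "dz": 0, "turn": 0}
    - {"fingers": 1, "dx": 6, "dy": 15, "dz": 0, "turn": 0}

```text
clock: 45.88
position: [0.5282, 0.1477, 0.095]
ee_rot: [0.012, 0.723, -0.691, -0.011]
contact_force: [0.3, 0.7, -1.4]
width: 0.0519
```

>>> play_rows:
  series:
    - {"fingers": 1, "dx": 6, "dy": 15, "dz": 0, "turn": 0}
    - {"fingers": 1, "dx": 6, "dy": 15, "dz": 0, "turn": 0.01}
    - {"fingers": 1, "dx": 6, "dy": 15, "dz": 0, "turn": 0.01}
    - {"fingers": 1, "dx": 6, "dy": 15, "dz": 0, "turn": 0.01}
    - {"fingers": 1, "dx": 6, "dy": 15, "dz": 0, "turn": 0.01}
    - {"fingers": 1, "dx": 6, "dy": 15, "dz": 0, "turn": 0.01}
    - {"fingers": 1, "dx": 6, "dy": 15, "dz": 0, "turn": 0}
    - {"fingers": 1, "dx": 6, "dy": 15, "dz": 0, "turn": 0}
    - {"fingers": 1, "dx": 4, "dy": 10, "dz": 0, "turn": 0}
    - {"fingers": 1, "dx": 0, "dy": 0, "dz": 0, "turn": 0}
    - {"fingers": 1, "dx": 0, "dy": 0, "dz": 0, "turn": 0}
    - {"fingers": 1, "dx": 0, "dy": 0, "dz": 0, "turn": 0}

```text
clock: 46.88
position: [0.5749, 0.294, 0.082]
ee_rot: [0.021, 0.743, -0.669, -0.017]
contact_force: [0.2, 0.7, -1.8]
width: 0.0522
```

```bash
python3 s.py
cat > tray.py <<'E'
from h import *
im=get_image("side"); c=cam(im); d=masks_of(im,"tray"); print([ (round(x["p"],2),np.round(x["xy"])) for x in d[:2]])
st=get_state(); w=get_image("wrist"); cw=cam(w,st)
for x in masks_of(w,"tray")[:2]:
    k=x["region"].astype(np.uint8); cs,_=cv2.findContours(k,0,2); m=max(cs,key=cv2.contourArea)
    ap=cv2.approxPolyDP(m,8,True)[:,0]; print(round(x["p"],2),int(k.sum()),ap.tolist(),[ray(cw,p,.012)[:2].round(3).tolist() for p in ap])
E
python3 tray.py
```

```text
[0.5749 0.294  0.082 ] toolx [ 0.104 -0.995  0.003] toolz [-0.054  -0.0088 -0.9985] F [ 0.24  0.72 -1.85] qd 0.011 w 0.0522 q [0.359 0.523 1.526 0.012 1.146 1.82 ]
[(0.78, array([257., 171.])), (0.64, array([387., 350.]))]
0.59 49571 [[97, 62], [141, 337], [199, 271], [219, 275], [248, 240], [289, 233], [328, 253], [338, 62]] [[0.655, 0.392], [0.489, 0.375], [0.542, 0.339], [0.541, 0.327], [0.566, 0.311], [0.573, 0.287], [0.563, 0.263], [0.667, 0.274]]
```

>>> play_rows:
  series:
    - {"fingers": 1, "dx": 5, "dy": 4, "dz": 8, "turn": 0}
    - {"fingers": 1, "dx": 5, "dy": 4, "dz": 8, "turn": 0}
    - {"fingers": 1, "dx": 5, "dy": 4, "dz": 8, "turn": 0}
    - {"fingers": 1, "dx": 5, "dy": 4, "dz": 8, "turn": 0}
    - {"fingers": 1, "dx": 5, "dy": 4, "dz": 8, "turn": 0}
    - {"fingers": 1, "dx": 5, "dy": 4, "dz": 8, "turn": 0}
    - {"fingers": 1, "dx": 4, "dy": 4, "dz": 8, "turn": 0}
    - {"fingers": 1, "dx": 2, "dy": 2, "dz": 8, "turn": 0}
    - {"fingers": 1, "dx": 0, "dy": 0, "dz": 8, "turn": 0}
    - {"fingers": 1, "dx": 0, "dy": 0, "dz": 8, "turn": 0}
    - {"fingers": 1, "dx": 0, "dy": 0, "dz": 0, "turn": 0}
    - {"fingers": 1, "dx": 0, "dy": 0, "dz": 0, "turn": 0}
    - {"fingers": 1, "dx": 0, "dy": 0, "dz": -28, "turn": 0}
    - {"fingers": 1, "dx": 0, "dy": 0, "dz": -28, "turn": 0}
    - {"fingers": 1, "dx": 0, "dy": 0, "dz": 0, "turn": 0}
    - {"fingers": 1, "dx": 0, "dy": 0, "dz": 0, "turn": 0}
    - {"fingers": 1, "dx": 0, "dy": 0, "dz": 0, "turn": 0}

```text
clock: 48.5
position: [0.6149, 0.32, 0.1199]
ee_rot: [0.018, 0.74, -0.672, -0.015]
contact_force: [-0.4, 0.1, -1.1]
width: 0.052
```

```bash
python3 s.py
```

```text
[0.6149 0.32   0.1199] toolx [ 0.096 -0.995  0.002] toolz [-0.0459 -0.0062 -0.9989] F [-0.42  0.13 -1.13] qd 0.015 w 0.052 q [0.374 0.551 1.367 0.012 1.268 1.845]
```

>>> play_rows:
  series:
    - {"fingers": 1, "dx": 0, "dy": 5, "dz": 0, "turn": 0}
    - {"fingers": 1, "dx": 0, "dy": 3, "dz": -35, "turn": 0}
    - {"fingers": 1, "dx": 0, "dy": 0, "dz": -35, "turn": 0}
    - {"fingers": 1, "dx": 0, "dy": 0, "dz": 0, "turn": 0}
    - {"fingers": 1, "dx": 0, "dy": 0, "dz": 0, "turn": 0}
    - {"fingers": 1, "dx": 0, "dy": 0, "dz": 0, "turn": 0}
    - {"fingers": 1, "dx": 0, "dy": 0, "dz": 0, "turn": 0}

```text
clock: 49.08
position: [0.6216, 0.3328, 0.061]
ee_rot: [0.009, 0.74, -0.672, -0.011]
contact_force: [0.6, -0.2, -0.3]
width: 0.0514
```

```bash
python3 s.py
```

```text
[0.6216 0.3328 0.061 ] toolx [ 0.096 -0.995 -0.005] toolz [-0.0278  0.0022 -0.9996] F [ 0.59 -0.22 -0.35] qd 0.025 w 0.0514 q [0.387 0.606 1.421 0.014 1.139 1.856]
```

>>> play_rows:
  series:
    - {"fingers": 1, "dx": -4, "dy": -3, "dz": -4, "turn": 0}
    - {"fingers": 1, "dx": -3, "dy": -2, "dz": -6, "turn": 0}
    - {"fingers": 1, "dx": 0, "dy": 0, "dz": -7, "turn": 0}
    - {"fingers": 1, "dx": 0, "dy": 0, "dz": -7, "turn": 0}
    - {"fingers": 1, "dx": 0, "dy": 0, "dz": -5, "turn": 0}
    - {"fingers": 1, "dx": 0, "dy": 0, "dz": 0, "turn": 0}
    - {"fingers": 1, "dx": 0, "dy": 0, "dz": 0, "turn": 0}

```text
clock: 49.67
position: [0.6166, 0.3283, 0.0358]
ee_rot: [0.004, 0.74, -0.673, -0.009]
contact_force: [-0.2, -0.3, -1.6]
width: 0.0519
```

```bash
python3 s.py
```

```text
[0.6166 0.3283 0.0358] toolx [ 0.095 -0.995 -0.008] toolz [-0.0186  0.006  -0.9998] F [-0.24 -0.27 -1.56] qd 0.012 w 0.0519 q [0.383 0.617 1.473 0.014 1.067 1.852]
```

Descend to about .021, then part the fingers only to about 66 mm because of the tray walls.

>>> play_rows:
  series:
    - {"fingers": 1, "dx": 0, "dy": 0, "dz": -4, "turn": 0}
    - {"fingers": 1, "dx": 0, "dy": 0, "dz": -4, "turn": 0}
    - {"fingers": 1, "dx": 0, "dy": 0, "dz": -3, "turn": 0}
    - {"fingers": 1, "dx": 0, "dy": 0, "dz": 0, "turn": 0}

```text
clock: 50.0
position: [0.6168, 0.3283, 0.0232]
ee_rot: [0.004, 0.74, -0.673, -0.009]
contact_force: [-0.1, 0.4, -1.5]
width: 0.0522
```

>>> play_rows:
  series:
    - {"fingers": 1, "dx": 0, "dy": 0, "dz": -1.5, "turn": 0}

```text
clock: 50.08
position: [0.617, 0.3284, 0.0217]
ee_rot: [0.004, 0.74, -0.673, -0.009]
contact_force: [-0.3, -0.4, -1.1]
width: 0.052
```

>>> play_rows:
  series:
    - {"fingers": 1, "dx": 0, "dy": 0, "dz": -1, "turn": 0}
    - {"fingers": -0.5, "dx": 0, "dy": 0, "dz": 0, "turn": 0}
    - {"fingers": -0.5, "dx": 0, "dy": 0, "dz": 0, "turn": 0}
    - {"fingers": -0.5, "dx": 0, "dy": 0, "dz": 0, "turn": 0}
    - {"fingers": -0.5, "dx": 0, "dy": 0, "dz": 0, "turn": 0}

```text
clock: 50.5
position: [0.6177, 0.3288, 0.0214]
ee_rot: [0.003, 0.74, -0.672, -0.009]
contact_force: [-1.1, -0.3, 0.2]
width: 0.0642
```

>>> play_rows:
  series:
    - {"fingers": -0.5, "dx": 0, "dy": 0, "dz": 6, "turn": 0}
    - {"fingers": -0.5, "dx": 0, "dy": 0, "dz": 10, "turn": 0}
    - {"fingers": -0.5, "dx": 0, "dy": 0, "dz": 10, "turn": 0}
    - {"fingers": -0.5, "dx": 0, "dy": 0, "dz": 10, "turn": 0}
    - {"fingers": -1, "dx": 0, "dy": 0, "dz": 12, "turn": 0}
    - {"fingers": -1, "dx": 0, "dy": 0, "dz": 15, "turn": 0}
    - {"fingers": -1, "dx": 0, "dy": 0, "dz": 15, "turn": 0}
    - {"fingers": -1, "dx": 0, "dy": -10, "dz": 10, "turn": 0}
    - {"fingers": -1, "dx": -6, "dy": -15, "dz": 3, "turn": 0}
    - {"fingers": -1, "dx": -7, "dy": -15, "dz": 1, "turn": 0}
    - {"fingers": -1, "dx": -7, "dy": -15, "dz": 1, "turn": 0}
    - {"fingers": -1, "dx": -7, "dy": -15, "dz": 1, "turn": 0}
    - {"fingers": -1, "dx": -7, "dy": -15, "dz": 1, "turn": 0}
    - {"fingers": -1, "dx": -7, "dy": -15, "dz": 1, "turn": 0}
    - {"fingers": -1, "dx": -7, "dy": -15, "dz": 1, "turn": 0}
    - {"fingers": -1, "dx": -7, "dy": -15, "dz": 1, "turn": 0}
    - {"fingers": -1, "dx": -7, "dy": -15, "dz": 1, "turn": 0}
    - {"fingers": -1, "dx": -7, "dy": -10, "dz": 1, "turn": 0}
    - {"fingers": -1, "dx": 0, "dy": 0, "dz": 0, "turn": 0}
    - {"fingers": -1, "dx": 0, "dy": 0, "dz": 0, "turn": 0}

```text
clock: 52.17
position: [0.5375, 0.1536, 0.1384]
ee_rot: [0.002, 0.739, -0.674, -0.006]
contact_force: [1.7, 0.1, 0.1]
width: 0.0856
```

```bash
python3 s.py; python3 pads.py scene side wrist
```

```text
[0.5375 0.1536 0.1384] toolx [ 0.092 -0.996 -0.005] toolz [-0.0116  0.0042 -0.9999] F [1.73 0.09 0.1 ] qd 0.03 w 0.0856 q [0.15  0.335 1.692 0.006 1.126 1.626]
scene 0.97 [446.6 221.1] 21 [0.613  0.3313] [0.6169 0.3264]
scene 0.96 [279.7 236.1] 29 [ 0.4471 -0.001 ] [ 0.4475 -0.0028]
scene 0.77 [331.6 207. ] 35 [0.4288 0.1558] [0.4276 0.1464]
scene 0.75 [287.5 276.2] 55 [ 0.5516 -0.0529] [ 0.552  -0.0578]
scene 0.43 [396. 288.] 1 [0.687  0.0927] [ 0.6594 -0.0137]
side 0.95 [315.7 254.5] 44 [ 0.549  -0.0559] [ 0.5495 -0.0682]
side 0.93 [266.2 253.2] 41 [ 0.4447 -0.0047] [ 0.4453 -0.0088]
side 0.63 [238.5 214.3] 34 [0.4285 0.1533] [0.4335 0.1576]
side 0.44 [278.5 162.2] 11 [0.6166 0.3311] [0.6074 0.3354]
wrist 0.88 [15.2 70.2] 1239 [0.6135 0.3282] [0.6138 0.3213]
wrist 0.82 [268.6 341.1] 710 [0.4281 0.1539] [0.4308 0.1526]
wrist 0.73 [470.6 337.2] 370 [ 0.4476 -0.0044] [ 0.454  -0.0077]
wrist 0.72 [530.3 225.9] 342 [ 0.5435 -0.022 ] [ 0.5515 -0.0325]
```

A sits in the tray at (.615,.329). D is next.

>>> play_rows:
  series:
    - {"fingers": -1, "dx": -6, "dy": 0, "dz": 0, "turn": 0}
    - {"fingers": -1, "dx": -10, "dy": 0, "dz": 0, "turn": 0}
    - {"fingers": -1, "dx": -10, "dy": 0, "dz": 0, "turn": 0}
    - {"fingers": -1, "dx": -10, "dy": 0, "dz": 0, "turn": 0}
    - {"fingers": -1, "dx": -10, "dy": 0, "dz": 0, "turn": 0}
    - {"fingers": -1, "dx": -10, "dy": 0, "dz": 0, "turn": 0}
    - {"fingers": -1, "dx": -10, "dy": 0, "dz": 0, "turn": 0}
    - {"fingers": -1, "dx": -10, "dy": 0, "dz": 0, "turn": 0}
    - {"fingers": -1, "dx": -10, "dy": 0, "dz": 0, "turn": 0}
    - {"fingers": -1, "dx": -8, "dy": 0, "dz": 0, "turn": 0}
    - {"fingers": -1, "dx": -4, "dy": 0, "dz": 0, "turn": 0}
    - {"fingers": -1, "dx": 0, "dy": 0, "dz": 0, "turn": 0}
    - {"fingers": -1, "dx": 0, "dy": 0, "dz": 0, "turn": 0}
    - {"fingers": -1, "dx": 0, "dy": 0, "dz": -28, "turn": 0}
    - {"fingers": -1, "dx": 0, "dy": 0, "dz": -28, "turn": 0}
    - {"fingers": -1, "dx": 0, "dy": 0, "dz": 0, "turn": 0}
    - {"fingers": -1, "dx": 0, "dy": 0, "dz": 0, "turn": 0}
    - {"fingers": -1, "dx": 0, "dy": 0, "dz": 0, "turn": 0}

```text
clock: 53.97
position: [0.4324, 0.1574, 0.0824]
ee_rot: [-0.0, 0.741, -0.672, -0.004]
contact_force: [-0.4, 0.1, 0.5]
width: 0.085
```

```bash
python3 s.py; python3 pads.py wrist
```

```text
[0.4324 0.1574 0.0824] toolx [ 0.097 -0.995 -0.006] toolz [-0.005   0.0057 -1.    ] F [-0.37  0.1   0.47] qd 0.027 w 0.085 q [0.193 0.263 1.979 0.008 0.904 1.661]
wrist 0.82 [285.4 248.9] 1643 [0.4283 0.154 ] [0.4306 0.1537]
wrist 0.67 [551.9 250.5] 475 [0.4424 0.0054] [0.4442 0.0118]
```

>>> play_rows:
  series:
    - {"fingers": -1, "dx": -3, "dy": -2, "dz": -5, "turn": 0}
    - {"fingers": -1, "dx": -1, "dy": -1, "dz": -8, "turn": 0}
    - {"fingers": -1, "dx": 0, "dy": 0, "dz": -8, "turn": 0}
    - {"fingers": -1, "dx": 0, "dy": 0, "dz": -8, "turn": 0}
    - {"fingers": -1, "dx": 0, "dy": 0, "dz": -8, "turn": 0}
    - {"fingers": -1, "dx": 0, "dy": 0, "dz": -8, "turn": 0}
    - {"fingers": -1, "dx": 0, "dy": 0, "dz": -5, "turn": 0}
    - {"fingers": -1, "dx": 0, "dy": 0, "dz": 0, "turn": 0}
    - {"fingers": -1, "dx": 0, "dy": 0, "dz": 0, "turn": 0}

```text
clock: 54.82
position: [0.4303, 0.1544, 0.0301]
ee_rot: [-0.003, 0.741, -0.672, -0.002]
contact_force: [0.4, 0.0, -0.5]
width: 0.0856
```

```bash
python3 s.py
```

```text
[0.4303 0.1544 0.0301] toolx [ 0.097 -0.995 -0.007] toolz [ 0.002  0.007 -1.   ] F [ 0.39  0.01 -0.5 ] qd 0.019 w 0.0856 q [0.187 0.333 2.054 0.01  0.751 1.653]
```

>>> play_rows:
  series:
    - {"fingers": -1, "dx": -1, "dy": 0, "dz": -5, "turn": 0}
    - {"fingers": -1, "dx": 0, "dy": 0, "dz": -5, "turn": 0}
    - {"fingers": -1, "dx": 0, "dy": 0, "dz": -3, "turn": 0}
    - {"fingers": 1, "dx": 0, "dy": 0, "dz": 0, "turn": 0}
    - {"fingers": 1, "dx": 0, "dy": 0, "dz": 0, "turn": 0}
    - {"fingers": 1, "dx": 0, "dy": 0, "dz": 0, "turn": 0}
    - {"fingers": 1, "dx": 0, "dy": 0, "dz": 0, "turn": 0}
    - {"fingers": 1, "dx": 0, "dy": 0, "dz": 0, "turn": 0}
    - {"fingers": 1, "dx": 0, "dy": 0, "dz": 0, "turn": 0}
    - {"fingers": 1, "dx": 0, "dy": 0, "dz": 0, "turn": 0}

```text
clock: 55.65
position: [0.4301, 0.1546, 0.0169]
ee_rot: [-0.004, 0.741, -0.672, -0.001]
contact_force: [0.3, -0.4, -1.0]
width: 0.053
```

>>> play_rows:
  series:
    - {"fingers": 1, "dx": 0, "dy": 0, "dz": 8, "turn": 0}
    - {"fingers": 1, "dx": 0, "dy": 0, "dz": 12, "turn": 0}
    - {"fingers": 1, "dx": 0, "dy": 0, "dz": 12, "turn": 0}
    - {"fingers": 1, "dx": 0, "dy": 0, "dz": 12, "turn": 0}
    - {"fingers": 1, "dx": 0, "dy": 0, "dz": 12, "turn": 0}
    - {"fingers": 1, "dx": 0, "dy": 0, "dz": 12, "turn": 0}
    - {"fingers": 1, "dx": 0, "dy": 0, "dz": 12, "turn": 0}
    - {"fingers": 1, "dx": 0, "dy": 0, "dz": 8, "turn": 0}
    - {"fingers": 1, "dx": 8, "dy": 0, "dz": 4, "turn": 0}
    - {"fingers": 1, "dx": 14, "dy": -4, "dz": 0, "turn": -0.02}
    - {"fingers": 1, "dx": 14, "dy": -8, "dz": 0, "turn": -0.02}
    - {"fingers": 1, "dx": 14, "dy": -10, "dz": 0, "turn": -0.02}
    - {"fingers": 1, "dx": 14, "dy": -10, "dz": 0, "turn": -0.02}
    - {"fingers": 1, "dx": 14, "dy": -10, "dz": 0, "turn": -0.02}
    - {"fingers": 1, "dx": 14, "dy": -10, "dz": 0, "turn": -0.02}
    - {"fingers": 1, "dx": 14, "dy": -10, "dz": 0, "turn": -0.02}
    - {"fingers": 1, "dx": 14, "dy": -10, "dz": 0, "turn": -0.02}
    - {"fingers": 1, "dx": 0, "dy": 0, "dz": 0, "turn": 0}
    - {"fingers": 1, "dx": 0, "dy": 0, "dz": 0, "turn": 0}

```text
clock: 57.23
position: [0.5647, 0.0682, 0.1089]
ee_rot: [0.001, -0.677, 0.736, 0.002]
contact_force: [-0.2, 0.6, -0.6]
width: 0.053
```

```bash
python3 s.py
```

```text
[0.5647 0.0682 0.1089] toolx [-0.084 -0.996 -0.003] toolz [-0.001   0.0034 -1.    ] F [-0.17  0.59 -0.57] qd 0.047 w 0.053 q [-0.004  0.372  1.717  0.004  1.054  1.648]
```

>>> play_rows:
  series:
    - {"fingers": 1, "dx": 8, "dy": -6, "dz": 0, "turn": -0.01}
    - {"fingers": 1, "dx": 10, "dy": -8, "dz": 0, "turn": -0.01}
    - {"fingers": 1, "dx": 10, "dy": -8, "dz": 0, "turn": -0.01}
    - {"fingers": 1, "dx": 10, "dy": -8, "dz": 0, "turn": -0.01}
    - {"fingers": 1, "dx": 10, "dy": -8, "dz": 0, "turn": 0}
    - {"fingers": 1, "dx": 10, "dy": -8, "dz": 0, "turn": 0}
    - {"fingers": 1, "dx": 10, "dy": -8, "dz": 0, "turn": 0}
    - {"fingers": 1, "dx": 10, "dy": -7, "dz": 0, "turn": 0}
    - {"fingers": 1, "dx": 5, "dy": -4, "dz": 0, "turn": 0}
    - {"fingers": 1, "dx": 0, "dy": 0, "dz": 0, "turn": 0}
    - {"fingers": 1, "dx": 0, "dy": 0, "dz": 0, "turn": 0}
    - {"fingers": 1, "dx": 0, "dy": 0, "dz": -20, "turn": 0}
    - {"fingers": 1, "dx": 0, "dy": 0, "dz": -20, "turn": 0}
    - {"fingers": 1, "dx": 0, "dy": 0, "dz": 0, "turn": 0}
    - {"fingers": 1, "dx": 0, "dy": 0, "dz": 0, "turn": 0}
    - {"fingers": 1, "dx": 0, "dy": 0, "dz": 0, "turn": 0}

```text
clock: 58.57
position: [0.6559, -0.0049, 0.0677]
ee_rot: [0.0, -0.66, 0.751, 0.002]
contact_force: [-0.6, 0.4, -1.2]
width: 0.0527
```

```bash
python3 s.py
python3 - <<'E'
from h import *
st=get_state(); w=get_image("wrist"); c=cam(w,st)
for x in masks_of(w,"rack")[:1]:
    k=x["region"].astype(np.uint8); cs,_=cv2.findContours(k,0,2); m=max(cs,key=cv2.contourArea)
    ap=cv2.approxPolyDP(m,8,True)[:,0]; print(round(x["p"],2),ap.tolist(),[ray(c,p,.012)[:2].round(3).tolist() for p in ap])
for p in [(.6138,.1122),(.714,.1021),(.6882,-.1135),(.5918,-.1033)]: print(proj(c,[*p,.012]).round())
E
```

```text
[ 0.6559 -0.0049  0.0677] toolx [-0.129 -0.992 -0.003] toolz [-0.0029  0.0035 -1.    ] F [-0.57  0.41 -1.23] qd 0.012 w 0.0527 q [-0.115  0.527  1.559  0.004  1.059  1.583]
0.87 [[510, 208], [485, 193], [489, 160], [129, 158], [57, 163], [63, 196], [36, 216], [63, 327], [85, 311], [90, 330], [144, 330], [198, 272], [218, 278], [236, 245], [282, 229], [317, 240], [341, 277], [361, 271], [410, 327], [461, 328], [466, 309], [489, 322]] [[0.662, -0.128], [0.671, -0.115], [0.689, -0.116], [0.713, 0.065], [0.715, 0.102], [0.698, 0.104], [0.689, 0.122], [0.62, 0.129], [0.629, 0.113], [0.616, 0.114], [0.612, 0.082], [0.645, 0.043], [0.64, 0.032], [0.659, 0.019], [0.665, -0.007], [0.656, -0.025], [0.632, -0.037], [0.634, -0.048], [0.594, -0.074], [0.59, -0.104], [0.602, -0.107], [0.592, -0.12]]
[ 94. 333.]
[ 57. 165.]
[484. 162.]
[459. 325.]
```

>>> play_rows:
  series:
    - {"fingers": 1, "dx": -2, "dy": 2, "dz": -5, "turn": 0}
    - {"fingers": 1, "dx": -2, "dy": 2, "dz": -8, "turn": 0}
    - {"fingers": 1, "dx": 0, "dy": 0, "dz": -8, "turn": 0}
    - {"fingers": 1, "dx": 0, "dy": 0, "dz": -8, "turn": 0}
    - {"fingers": 1, "dx": 0, "dy": 0, "dz": -5, "turn": 0}
    - {"fingers": 1, "dx": 0, "dy": 0, "dz": 0, "turn": 0}
    - {"fingers": 1, "dx": 0, "dy": 0, "dz": 0, "turn": 0}

```text
clock: 59.25
position: [0.6532, -0.0002, 0.0336]
ee_rot: [0.002, -0.66, 0.751, -0.0]
contact_force: [-0.2, 0.1, -1.6]
width: 0.053
```

>>> play_rows:
  series:
    - {"fingers": 1, "dx": 0, "dy": 0, "dz": -3, "turn": 0}
    - {"fingers": 1, "dx": 0, "dy": 0, "dz": -3, "turn": 0}
    - {"fingers": 1, "dx": 0, "dy": 0, "dz": 0, "turn": 0}

```text
clock: 59.5
position: [0.6534, -0.0004, 0.0269]
ee_rot: [0.002, -0.66, 0.751, -0.0]
contact_force: [-0.0, 0.1, -0.7]
width: 0.0531
```

>>> play_rows:
  series:
    - {"fingers": 1, "dx": 0, "dy": 0, "dz": -3, "turn": 0}
    - {"fingers": 1, "dx": 0, "dy": 0, "dz": -2, "turn": 0}
    - {"fingers": 1, "dx": 0, "dy": 0, "dz": 0, "turn": 0}

```text
clock: 59.75
position: [0.6539, -0.0005, 0.0217]
ee_rot: [0.003, -0.66, 0.751, -0.0]
contact_force: [1.0, -0.9, -0.8]
width: 0.0528
```

>>> play_rows:
  series:
    - {"fingers": 1, "dx": 0, "dy": 0, "dz": -1, "turn": 0}
    - {"fingers": -0.6, "dx": 0, "dy": 0, "dz": 0, "turn": 0}
    - {"fingers": -0.6, "dx": 0, "dy": 0, "dz": 0, "turn": 0}
    - {"fingers": -0.6, "dx": 0, "dy": 0, "dz": 0, "turn": 0}
    - {"fingers": -0.6, "dx": 0, "dy": 0, "dz": 0, "turn": 0}
    - {"fingers": -0.6, "dx": 0, "dy": 0, "dz": 6, "turn": 0}
    - {"fingers": -0.6, "dx": 0, "dy": 0, "dz": 10, "turn": 0}
    - {"fingers": -1, "dx": 0, "dy": 0, "dz": 12, "turn": 0}
    - {"fingers": -1, "dx": 0, "dy": 0, "dz": 15, "turn": 0}
    - {"fingers": -1, "dx": 0, "dy": 0, "dz": 15, "turn": 0}
    - {"fingers": -1, "dx": 0, "dy": 0, "dz": 15, "turn": 0}
    - {"fingers": -1, "dx": -8, "dy": -4, "dz": 8, "turn": 0}
    - {"fingers": -1, "dx": -14, "dy": -7, "dz": 0, "turn": 0.02}
    - {"fingers": -1, "dx": -14, "dy": -7, "dz": 0, "turn": 0.02}
    - {"fingers": -1, "dx": -14, "dy": -7, "dz": 0, "turn": 0.02}
    - {"fingers": -1, "dx": -14, "dy": -7, "dz": 0, "turn": 0.02}
    - {"fingers": -1, "dx": -14, "dy": -7, "dz": 0, "turn": 0.02}
    - {"fingers": -1, "dx": -10, "dy": -5, "dz": 0, "turn": 0.02}
    - {"fingers": -1, "dx": 0, "dy": 0, "dz": 0, "turn": 0}
    - {"fingers": -1, "dx": 0, "dy": 0, "dz": 0, "turn": 0}

```text
clock: 61.42
position: [0.5605, -0.0475, 0.1184]
ee_rot: [0.006, -0.706, 0.708, -0.005]
contact_force: [-0.2, -0.1, -0.1]
width: 0.0857
```

```bash
python3 s.py; python3 pads.py scene side wrist
```

```text
[ 0.5605 -0.0475  0.1184] toolx [-0.002 -1.    -0.002] toolz [ 0.0163  0.0017 -0.9999] F [-0.21 -0.05 -0.08] qd 0.027 w 0.0857 q [-0.211  0.346  1.732  0.006  1.048  1.358]
scene 0.77 [345.  296.9] 95 [0.6506 0.0025] [6.482e-01 6.000e-04]
scene 0.75 [279.8 236.5] 28 [ 0.4484 -0.0015] [0.46   0.0007]
scene 0.71 [446.8 221.2] 20 [0.6134 0.3315] [0.6132 0.328 ]
scene 0.68 [287.6 275.9] 63 [ 0.5511 -0.0524] [ 0.5523 -0.0587]
side 0.82 [266.  253.4] 41 [ 0.4439 -0.0052] [ 0.444  -0.0113]
side 0.81 [343.5 226.1] 47 [0.6559 0.0015] [ 0.6522 -0.0012]
side 0.7 [315.6 254.5] 46 [ 0.5486 -0.056 ] [ 0.5447 -0.0571]
side 0.65 [278.4 162.6] 8 [0.6152 0.3291] [0.633  0.3421]
wrist 0.83 [288.4 239.4] 1078 [ 0.5505 -0.0528] [ 0.5536 -0.0532]
wrist 0.79 [198.4  74.6] 1865 [0.6525 0.    ] [0.6538 0.0008]
wrist 0.57 [219.  370.3] 614 [ 0.4465 -0.002 ] [ 0.4443 -0.0034]
```

D is in the rack at (.652, 0). Now grasp B at (.550,-.053).

>>> play_rows:
  series:
    - {"fingers": -1, "dx": -5, "dy": -3, "dz": -5, "turn": 0}
    - {"fingers": -1, "dx": -4, "dy": -2, "dz": -10, "turn": 0}
    - {"fingers": -1, "dx": 0, "dy": 0, "dz": -10, "turn": 0}
    - {"fingers": -1, "dx": 0, "dy": 0, "dz": -10, "turn": 0}
    - {"fingers": -1, "dx": 0, "dy": 0, "dz": -10, "turn": 0}
    - {"fingers": -1, "dx": 0, "dy": 0, "dz": -10, "turn": 0}
    - {"fingers": -1, "dx": 0, "dy": 0, "dz": -8, "turn": 0}
    - {"fingers": -1, "dx": 0, "dy": 0, "dz": 0, "turn": 0}
    - {"fingers": -1, "dx": 0, "dy": 0, "dz": 0, "turn": 0}
    - {"fingers": -1, "dx": 0, "dy": 0, "dz": 0, "turn": 0}

```text
clock: 62.55
position: [0.5522, -0.0513, 0.0464]
ee_rot: [-0.005, 0.708, -0.707, 0.003]
contact_force: [-0.8, -0.1, -0.2]
width: 0.0853
```

```bash
python3 s.py; python3 pads.py wrist
```

```text
[ 0.5522 -0.0513  0.0464] toolx [ 0.002 -1.    -0.003] toolz [ 0.0121  0.0026 -0.9999] F [-0.81 -0.08 -0.2 ] qd 0.005 w 0.0853 q [-0.222  0.42   1.831  0.007  0.879  1.343]
wrist 0.94 [146.7  36.2] 4237 [6.526e-01 2.000e-04] [ 6.486e-01 -5.000e-04]
wrist 0.88 [216.8 408.5] 176 [ 0.4721 -0.0181] [ 0.4711 -0.0058]
```

>>> play_rows:
  series:
    - {"fingers": -1, "dx": -2, "dy": -1, "dz": -6, "turn": 0}
    - {"fingers": -1, "dx": 0, "dy": 0, "dz": -7, "turn": 0}
    - {"fingers": -1, "dx": 0, "dy": 0, "dz": -7, "turn": 0}
    - {"fingers": -1, "dx": 0, "dy": 0, "dz": -4, "turn": 0}
    - {"fingers": -1, "dx": 0, "dy": 0, "dz": 0, "turn": 0}
    - {"fingers": -1, "dx": 0, "dy": 0, "dz": 0, "turn": 0}

```text
clock: 63.15
position: [0.5514, -0.0528, 0.0219]
ee_rot: [-0.006, 0.708, -0.707, 0.005]
contact_force: [0.4, -1.5, -0.0]
width: 0.0854
```

>>> play_rows:
  series:
    - {"fingers": -1, "dx": 0, "dy": 0, "dz": -4, "turn": 0}
    - {"fingers": -1, "dx": 0, "dy": 0, "dz": -1, "turn": 0}
    - {"fingers": 1, "dx": 0, "dy": 0, "dz": 0, "turn": 0}
    - {"fingers": 1, "dx": 0, "dy": 0, "dz": 0, "turn": 0}
    - {"fingers": 1, "dx": 0, "dy": 0, "dz": 0, "turn": 0}
    - {"fingers": 1, "dx": 0, "dy": 0, "dz": 0, "turn": 0}
    - {"fingers": 1, "dx": 0, "dy": 0, "dz": 0, "turn": 0}
    - {"fingers": 1, "dx": 0, "dy": 0, "dz": 0, "turn": 0}
    - {"fingers": 1, "dx": 0, "dy": 0, "dz": 0, "turn": 0}

```text
clock: 63.9
position: [0.5517, -0.0527, 0.0168]
ee_rot: [-0.007, 0.708, -0.707, 0.006]
contact_force: [0.1, 0.6, -1.1]
width: 0.0518
```

>>> play_rows:
  series:
    - {"fingers": 1, "dx": 0, "dy": 0, "dz": 8, "turn": 0}
    - {"fingers": 1, "dx": 0, "dy": 0, "dz": 12, "turn": 0}
    - {"fingers": 1, "dx": 0, "dy": 0, "dz": 12, "turn": 0}
    - {"fingers": 1, "dx": 0, "dy": 0, "dz": 12, "turn": 0}
    - {"fingers": 1, "dx": 0, "dy": 0, "dz": 12, "turn": 0}
    - {"fingers": 1, "dx": 0, "dy": 0, "dz": 12, "turn": 0}
    - {"fingers": 1, "dx": 0, "dy": 0, "dz": 12, "turn": 0}
    - {"fingers": 1, "dx": 0, "dy": 5, "dz": 12, "turn": 0}
    - {"fingers": 1, "dx": 0, "dy": 10, "dz": 8, "turn": 0}
    - {"fingers": 1, "dx": 0, "dy": 15, "dz": 2, "turn": 0}
    - {"fingers": 1, "dx": 0, "dy": 15, "dz": 1, "turn": 0}
    - {"fingers": 1, "dx": 0, "dy": 15, "dz": 1, "turn": 0.01}
    - {"fingers": 1, "dx": 0, "dy": 15, "dz": 1, "turn": 0.01}
    - {"fingers": 1, "dx": 0, "dy": 15, "dz": 1, "turn": 0.01}
    - {"fingers": 1, "dx": 0, "dy": 15, "dz": 1, "turn": 0.01}
    - {"fingers": 1, "dx": 0, "dy": 15, "dz": 1, "turn": 0.01}
    - {"fingers": 1, "dx": 0, "dy": 15, "dz": 1, "turn": 0.01}
    - {"fingers": 1, "dx": 0, "dy": 15, "dz": 1, "turn": 0.01}
    - {"fingers": 1, "dx": 0, "dy": 15, "dz": 1, "turn": 0.01}

```text
clock: 65.48
position: [0.547, 0.1223, 0.1397]
ee_rot: [-0.007, 0.735, -0.678, 0.004]
contact_force: [-0.6, -0.4, -1.6]
width: 0.0515
```

>>> play_rows:
  series:
    - {"fingers": 1, "dx": 0, "dy": 15, "dz": 1, "turn": 0.01}
    - {"fingers": 1, "dx": 0, "dy": 15, "dz": 1, "turn": 0.01}
    - {"fingers": 1, "dx": 0, "dy": 15, "dz": 1, "turn": 0}
    - {"fingers": 1, "dx": 0, "dy": 15, "dz": 1, "turn": 0}
    - {"fingers": 1, "dx": 0, "dy": 15, "dz": 1, "turn": 0}
    - {"fingers": 1, "dx": 0, "dy": 15, "dz": 1, "turn": 0}
    - {"fingers": 1, "dx": 0, "dy": 15, "dz": 1, "turn": 0}
    - {"fingers": 1, "dx": 0, "dy": 15, "dz": 1, "turn": 0}
    - {"fingers": 1, "dx": 0, "dy": 15, "dz": 1, "turn": 0}
    - {"fingers": 1, "dx": 0, "dy": 15, "dz": 1, "turn": 0}
    - {"fingers": 1, "dx": 0, "dy": 15, "dz": 1, "turn": 0}
    - {"fingers": 1, "dx": 0, "dy": 10, "dz": 0, "turn": 0}
    - {"fingers": 1, "dx": 0, "dy": 0, "dz": 0, "turn": 0}
    - {"fingers": 1, "dx": 0, "dy": 0, "dz": 0, "turn": 0}
    - {"fingers": 1, "dx": 0, "dy": 0, "dz": 0, "turn": 0}

```text
clock: 66.73
position: [0.5376, 0.3162, 0.1535]
ee_rot: [-0.005, 0.745, -0.667, 0.001]
contact_force: [0.5, -1.4, -1.3]
width: 0.0514
```

```bash
python3 s.py; python3 tray.py
```

```text
[0.5376 0.3162 0.1535] toolx [ 0.11  -0.994 -0.005] toolz [ 0.0094  0.0063 -0.9999] F [ 0.49 -1.39 -1.33] qd 0.01 w 0.0514 q [0.419 0.401 1.543 0.002 1.187 1.879]
[(0.64, array([257., 176.]))]
0.96 31481 [[188, 22], [201, 270], [219, 273], [247, 238], [288, 230], [322, 244], [345, 271], [363, 27]] [[0.655, 0.391], [0.474, 0.374], [0.473, 0.359], [0.506, 0.339], [0.516, 0.307], [0.508, 0.279], [0.486, 0.257], [0.665, 0.275]]
```

>>> play_rows:
  series:
    - {"fingers": 1, "dx": 5, "dy": 2, "dz": -4, "turn": 0}
    - {"fingers": 1, "dx": 5, "dy": 2, "dz": -10, "turn": 0}
    - {"fingers": 1, "dx": 3, "dy": 1, "dz": -10, "turn": 0}
    - {"fingers": 1, "dx": 0, "dy": 0, "dz": -12, "turn": 0}
    - {"fingers": 1, "dx": 0, "dy": 0, "dz": -12, "turn": 0}
    - {"fingers": 1, "dx": 0, "dy": 0, "dz": -12, "turn": 0}
    - {"fingers": 1, "dx": 0, "dy": 0, "dz": -12, "turn": 0}
    - {"fingers": 1, "dx": 0, "dy": 0, "dz": -10, "turn": 0}
    - {"fingers": 1, "dx": 0, "dy": 0, "dz": -8, "turn": 0}
    - {"fingers": 1, "dx": 0, "dy": 0, "dz": 0, "turn": 0}
    - {"fingers": 1, "dx": 0, "dy": 0, "dz": 0, "turn": 0}
    - {"fingers": 1, "dx": 0, "dy": 0, "dz": 0, "turn": 0}

```text
clock: 67.93
position: [0.5542, 0.3178, 0.0506]
ee_rot: [-0.003, 0.743, -0.669, 0.001]
contact_force: [-0.1, -0.1, -0.1]
width: 0.0519
```

```bash
python3 s.py
```

```text
[0.5542 0.3178 0.0506] toolx [ 0.104 -0.995 -0.003] toolz [ 0.0057  0.0037 -1.    ] F [-0.07 -0.06 -0.09] qd 0.008 w 0.0519 q [4.110e-01 5.190e-01 1.627e+00 1.000e-03 9.890e-01 1.877e+00]
```

>>> play_rows:
  series:
    - {"fingers": 1, "dx": -2, "dy": 3, "dz": -5, "turn": 0}
    - {"fingers": 1, "dx": 0, "dy": 1, "dz": -6, "turn": 0}
    - {"fingers": 1, "dx": 0, "dy": 0, "dz": -6, "turn": 0}
    - {"fingers": 1, "dx": 0, "dy": 0, "dz": -4, "turn": 0}
    - {"fingers": 1, "dx": 0, "dy": 0, "dz": -2, "turn": 0}
    - {"fingers": 1, "dx": 0, "dy": 0, "dz": 0, "turn": 0}
    - {"fingers": 1, "dx": 0, "dy": 0, "dz": 0, "turn": 0}

```text
clock: 68.52
position: [0.5535, 0.3233, 0.0277]
ee_rot: [-0.006, 0.743, -0.669, 0.002]
contact_force: [-0.3, 0.5, -0.8]
width: 0.0516
```

>>> play_rows:
  series:
    - {"fingers": 1, "dx": -1, "dy": 0, "dz": -3, "turn": 0}
    - {"fingers": 1, "dx": 0, "dy": 0, "dz": -2, "turn": 0}
    - {"fingers": 1, "dx": 0, "dy": 0, "dz": -1, "turn": 0}
    - {"fingers": 1, "dx": 0, "dy": 0, "dz": 0, "turn": 0}

```text
clock: 68.85
position: [0.5528, 0.3233, 0.0216]
ee_rot: [-0.006, 0.743, -0.669, 0.002]
contact_force: [0.4, 0.2, -1.8]
width: 0.0515
```

>>> play_rows:
  series:
    - {"fingers": 1, "dx": 0, "dy": 0, "dz": -1, "turn": 0}
    - {"fingers": -0.5, "dx": 0, "dy": 0, "dz": 0, "turn": 0}
    - {"fingers": -0.5, "dx": 0, "dy": 0, "dz": 0, "turn": 0}
    - {"fingers": -0.5, "dx": 0, "dy": 0, "dz": 0, "turn": 0}
    - {"fingers": -0.5, "dx": 0, "dy": 0, "dz": 0, "turn": 0}
    - {"fingers": -0.5, "dx": 0, "dy": 0, "dz": 6, "turn": 0}
    - {"fingers": -0.5, "dx": 0, "dy": 0, "dz": 10, "turn": 0}
    - {"fingers": -0.5, "dx": 0, "dy": 0, "dz": 12, "turn": 0}
    - {"fingers": -0.5, "dx": 0, "dy": 0, "dz": 15, "turn": 0}
    - {"fingers": -1, "dx": 0, "dy": 0, "dz": 15, "turn": 0}
    - {"fingers": -1, "dx": 0, "dy": 0, "dz": 15, "turn": 0}
    - {"fingers": -1, "dx": 0, "dy": -8, "dz": 15, "turn": 0}
    - {"fingers": -1, "dx": -3, "dy": -15, "dz": 8, "turn": 0}
    - {"fingers": -1, "dx": -6, "dy": -18, "dz": 2, "turn": 0}
    - {"fingers": -1, "dx": -6, "dy": -18, "dz": 1, "turn": 0}
    - {"fingers": -1, "dx": -6, "dy": -18, "dz": 1, "turn": 0}
    - {"fingers": -1, "dx": -6, "dy": -18, "dz": 1, "turn": 0}
    - {"fingers": -1, "dx": -6, "dy": -18, "dz": 1, "turn": 0}
    - {"fingers": -1, "dx": -6, "dy": -18, "dz": 1, "turn": 0}
    - {"fingers": -1, "dx": -6, "dy": -18, "dz": 1, "turn": 0}

```text
clock: 70.52
position: [0.5066, 0.1679, 0.1421]
ee_rot: [-0.012, 0.745, -0.667, 0.006]
contact_force: [0.1, -0.7, 0.6]
width: 0.085
```

>>> play_rows:
  series:
    - {"fingers": -1, "dx": -6, "dy": -18, "dz": 1, "turn": 0}
    - {"fingers": -1, "dx": -6, "dy": -18, "dz": 1, "turn": 0}
    - {"fingers": -1, "dx": -6, "dy": -18, "dz": 1, "turn": 0}
    - {"fingers": -1, "dx": -6, "dy": -18, "dz": 1, "turn": 0}
    - {"fingers": -1, "dx": -6, "dy": -18, "dz": 1, "turn": 0}
    - {"fingers": -1, "dx": -6, "dy": -18, "dz": 0, "turn": 0}
    - {"fingers": -1, "dx": -6, "dy": -18, "dz": 0, "turn": 0}
    - {"fingers": -1, "dx": -4, "dy": -12, "dz": 0, "turn": 0}
    - {"fingers": -1, "dx": 0, "dy": 0, "dz": 0, "turn": 0}
    - {"fingers": -1, "dx": 0, "dy": 0, "dz": 0, "turn": 0}
    - {"fingers": -1, "dx": 0, "dy": 0, "dz": 0, "turn": 0}

```text
clock: 71.43
position: [0.449, 0.0145, 0.153]
ee_rot: [-0.012, 0.742, -0.67, 0.009]
contact_force: [-0.8, -0.1, 0.0]
width: 0.0855
```

```bash
python3 s.py; python3 pads.py scene side wrist
```

```text
[0.449  0.0145 0.153 ] toolx [ 0.102 -0.995 -0.003] toolz [ 0.0285  0.0061 -0.9996] F [-0.76 -0.12  0.  ] qd 0.013 w 0.0855 q [-0.131  0.146  1.92   0.011  1.048  1.332]
scene 0.93 [446.6 221. ] 22 [0.6129 0.3315] [0.6114 0.3297]
scene 0.92 [279.6 236.3] 29 [ 0.4476 -0.0014] [ 0.4606 -0.009 ]
scene 0.9 [345.1 297. ] 98 [0.6508 0.0025] [0.6496 0.0018]
scene 0.82 [422.2 208.1] 16 [0.5501 0.3254] [0.5559 0.3192]
side 0.77 [343.3 226.2] 44 [0.6552 0.0012] [0.6584 0.0012]
side 0.61 [266.1 253.3] 46 [ 0.4443 -0.0049] [ 0.4398 -0.0118]
side 0.5 [278.1 162.4] 14 [0.6148 0.3305] [0.6202 0.3096]
wrist 0.8 [301.7 217.9] 904 [ 0.4452 -0.0015] [ 0.4414 -0.0022]
```

C next, at (.446,-.002).

>>> play_rows:
  series:
    - {"fingers": -1, "dx": -1, "dy": -6, "dz": -6, "turn": 0}
    - {"fingers": -1, "dx": -1, "dy": -6, "dz": -10, "turn": 0}
    - {"fingers": -1, "dx": 0, "dy": -3, "dz": -12, "turn": 0}
    - {"fingers": -1, "dx": 0, "dy": 0, "dz": -12, "turn": 0}
    - {"fingers": -1, "dx": 0, "dy": 0, "dz": -12, "turn": 0}
    - {"fingers": -1, "dx": 0, "dy": 0, "dz": -12, "turn": 0}
    - {"fingers": -1, "dx": 0, "dy": 0, "dz": -12, "turn": 0}
    - {"fingers": -1, "dx": 0, "dy": 0, "dz": -10, "turn": 0}
    - {"fingers": -1, "dx": 0, "dy": 0, "dz": -6, "turn": 0}
    - {"fingers": -1, "dx": 0, "dy": 0, "dz": 0, "turn": 0}
    - {"fingers": -1, "dx": 0, "dy": 0, "dz": 0, "turn": 0}
    - {"fingers": -1, "dx": 0, "dy": 0, "dz": 0, "turn": 0}

```text
clock: 72.73
position: [0.4473, -0.0013, 0.0531]
ee_rot: [-0.011, 0.745, -0.667, 0.008]
contact_force: [-0.0, 0.3, 1.0]
width: 0.085
```

```bash
python3 s.py
```

```text
[ 0.4473 -0.0013  0.0531] toolx [ 0.111 -0.994 -0.002] toolz [ 0.0262  0.0052 -0.9996] F [-0.04  0.28  0.96] qd 0.008 w 0.085 q [-0.166  0.276  2.063  0.013  0.777  1.284]
```

>>> play_rows:
  series:
    - {"fingers": -1, "dx": -1, "dy": 0, "dz": -6, "turn": 0}
    - {"fingers": -1, "dx": 0, "dy": 0, "dz": -7, "turn": 0}
    - {"fingers": -1, "dx": 0, "dy": 0, "dz": -7, "turn": 0}
    - {"fingers": -1, "dx": 0, "dy": 0, "dz": -6, "turn": 0}
    - {"fingers": -1, "dx": 0, "dy": 0, "dz": -4, "turn": 0}
    - {"fingers": -1, "dx": 0, "dy": 0, "dz": 0, "turn": 0}
    - {"fingers": -1, "dx": 0, "dy": 0, "dz": 0, "turn": 0}

```text
clock: 73.32
position: [0.4476, -0.0015, 0.0214]
ee_rot: [-0.012, 0.745, -0.667, 0.01]
contact_force: [0.4, 0.2, 0.1]
width: 0.0856
```

>>> play_rows:
  series:
    - {"fingers": -1, "dx": -1, "dy": 0, "dz": -4, "turn": 0}
    - {"fingers": -1, "dx": 0, "dy": 0, "dz": -0.5, "turn": 0}
    - {"fingers": 1, "dx": 0, "dy": 0, "dz": 0, "turn": 0}
    - {"fingers": 1, "dx": 0, "dy": 0, "dz": 0, "turn": 0}
    - {"fingers": 1, "dx": 0, "dy": 0, "dz": 0, "turn": 0}
    - {"fingers": 1, "dx": 0, "dy": 0, "dz": 0, "turn": 0}
    - {"fingers": 1, "dx": 0, "dy": 0, "dz": 0, "turn": 0}
    - {"fingers": 1, "dx": 0, "dy": 0, "dz": 0, "turn": 0}
    - {"fingers": 1, "dx": 0, "dy": 0, "dz": 0, "turn": 0}

```text
clock: 74.07
position: [0.4468, -0.0014, 0.0171]
ee_rot: [-0.012, 0.745, -0.667, 0.01]
contact_force: [-0.2, 0.7, -1.2]
width: 0.0523
```

>>> play_rows:
  series:
    - {"fingers": 1, "dx": 0, "dy": 0, "dz": 8, "turn": 0}
    - {"fingers": 1, "dx": 0, "dy": 0, "dz": 12, "turn": 0}
    - {"fingers": 1, "dx": 0, "dy": 0, "dz": 12, "turn": 0}
    - {"fingers": 1, "dx": 0, "dy": 0, "dz": 12, "turn": 0}
    - {"fingers": 1, "dx": 0, "dy": 0, "dz": 12, "turn": 0}
    - {"fingers": 1, "dx": 0, "dy": 0, "dz": 12, "turn": 0}
    - {"fingers": 1, "dx": 0, "dy": 0, "dz": 12, "turn": 0}
    - {"fingers": 1, "dx": 0, "dy": 0, "dz": 12, "turn": 0}
    - {"fingers": 1, "dx": 2, "dy": 10, "dz": 6, "turn": 0}
    - {"fingers": 1, "dx": 2, "dy": 15, "dz": 2, "turn": 0}
    - {"fingers": 1, "dx": 2, "dy": 15, "dz": 1, "turn": 0}
    - {"fingers": 1, "dx": 2, "dy": 15, "dz": 1, "turn": 0}
    - {"fingers": 1, "dx": 2, "dy": 15, "dz": 1, "turn": 0}
    - {"fingers": 1, "dx": 2, "dy": 15, "dz": 1, "turn": 0}
    - {"fingers": 1, "dx": 2, "dy": 15, "dz": 1, "turn": 0}
    - {"fingers": 1, "dx": 2, "dy": 15, "dz": 1, "turn": 0}
    - {"fingers": 1, "dx": 2, "dy": 15, "dz": 1, "turn": 0}
    - {"fingers": 1, "dx": 2, "dy": 15, "dz": 1, "turn": 0}
    - {"fingers": 1, "dx": 2, "dy": 15, "dz": 1, "turn": 0}

```text
clock: 75.65
position: [0.4639, 0.1706, 0.1358]
ee_rot: [-0.012, 0.743, -0.669, 0.008]
contact_force: [-0.4, -0.4, -1.4]
width: 0.0516
```

>>> play_rows:
  series:
    - {"fingers": 1, "dx": 2, "dy": 15, "dz": 1, "turn": 0}
    - {"fingers": 1, "dx": 2, "dy": 15, "dz": 1, "turn": 0}
    - {"fingers": 1, "dx": 2, "dy": 15, "dz": 1, "turn": 0}
    - {"fingers": 1, "dx": 2, "dy": 15, "dz": 1, "turn": 0}
    - {"fingers": 1, "dx": 2, "dy": 15, "dz": 1, "turn": 0}
    - {"fingers": 1, "dx": 2, "dy": 15, "dz": 1, "turn": 0}
    - {"fingers": 1, "dx": 2, "dy": 15, "dz": 1, "turn": 0}
    - {"fingers": 1, "dx": 2, "dy": 15, "dz": 0, "turn": 0}
    - {"fingers": 1, "dx": 2, "dy": 10, "dz": 0, "turn": 0}
    - {"fingers": 1, "dx": 0, "dy": 0, "dz": 0, "turn": 0}
    - {"fingers": 1, "dx": 0, "dy": 0, "dz": 0, "turn": 0}
    - {"fingers": 1, "dx": 0, "dy": 0, "dz": 0, "turn": 0}

```text
clock: 76.65
position: [0.4752, 0.3175, 0.142]
ee_rot: [-0.01, 0.745, -0.667, 0.004]
contact_force: [0.3, -0.1, -1.6]
width: 0.0517
```

```bash
python3 s.py; python3 pads.py wrist side
```

```text
[0.4752 0.3175 0.142 ] toolx [ 0.11  -0.994 -0.007] toolz [ 0.0191  0.0091 -0.9998] F [ 0.3  -0.06 -1.57] qd 0.01 w 0.0517 q [ 4.680e-01  3.340e-01  1.684e+00 -1.000e-03  1.103e+00  1.929e+00]
wrist 0.97 [279.5 306.6] 2676 [0.3999 0.3099] [0.3977 0.3101]
wrist 0.56 [285.3 101.9] 1469 [0.5508 0.323 ] [0.5516 0.3237]
side 0.78 [343.4 226.3] 46 [0.6554 0.0008] [ 0.6547 -0.0043]
side 0.67 [278.2 162.6] 11 [0.6147 0.3293] [0.6222 0.3363]
side 0.54 [260.2 168.5] 11 [0.5534 0.3232] [0.5474 0.3156]
side 0.53 [230.  140.5] 2 [0.5191 0.5155] [0.5134 0.5185]
```

>>> play_rows:
  series:
    - {"fingers": 1, "dx": 4, "dy": -1, "dz": -4, "turn": 0}
    - {"fingers": 1, "dx": 4, "dy": -1, "dz": -10, "turn": 0}
    - {"fingers": 1, "dx": 2, "dy": 0, "dz": -10, "turn": 0}
    - {"fingers": 1, "dx": 0, "dy": 0, "dz": -12, "turn": 0}
    - {"fingers": 1, "dx": 0, "dy": 0, "dz": -12, "turn": 0}
    - {"fingers": 1, "dx": 0, "dy": 0, "dz": -12, "turn": 0}
    - {"fingers": 1, "dx": 0, "dy": 0, "dz": -10, "turn": 0}
    - {"fingers": 1, "dx": 0, "dy": 0, "dz": -8, "turn": 0}
    - {"fingers": 1, "dx": 0, "dy": 0, "dz": -4, "turn": 0}
    - {"fingers": 1, "dx": 0, "dy": 0, "dz": 0, "turn": 0}
    - {"fingers": 1, "dx": 0, "dy": 0, "dz": 0, "turn": 0}
    - {"fingers": 1, "dx": 0, "dy": 0, "dz": 0, "turn": 0}

```text
clock: 77.85
position: [0.4875, 0.31, 0.0492]
ee_rot: [-0.008, 0.742, -0.67, 0.004]
contact_force: [-0.2, 1.1, -1.4]
width: 0.0518
```

```bash
python3 s.py
```

```text
[0.4875 0.31   0.0492] toolx [ 0.103 -0.995 -0.005] toolz [ 0.0159  0.0063 -0.9999] F [-0.19  1.07 -1.38] qd 0.006 w 0.0518 q [ 0.447  0.442  1.78  -0.002  0.902  1.916]
```

>>> play_rows:
  series:
    - {"fingers": 1, "dx": 0, "dy": 3, "dz": -5, "turn": 0}
    - {"fingers": 1, "dx": -1, "dy": 2, "dz": -6, "turn": 0}
    - {"fingers": 1, "dx": 0, "dy": 0, "dz": -6, "turn": 0}
    - {"fingers": 1, "dx": 0, "dy": 0, "dz": -4, "turn": 0}
    - {"fingers": 1, "dx": 0, "dy": 0, "dz": 0, "turn": 0}
    - {"fingers": 1, "dx": 0, "dy": 0, "dz": 0, "turn": 0}

```text
clock: 78.35
position: [0.4877, 0.3166, 0.028]
ee_rot: [-0.01, 0.743, -0.67, 0.005]
contact_force: [-0.6, 0.1, -2.0]
width: 0.0517
```

>>> play_rows:
  series:
    - {"fingers": 1, "dx": 0, "dy": -1, "dz": -3, "turn": 0}
    - {"fingers": 1, "dx": 0, "dy": 0, "dz": -2, "turn": 0}
    - {"fingers": 1, "dx": 0, "dy": 0, "dz": -1, "turn": 0}
    - {"fingers": 1, "dx": 0, "dy": 0, "dz": 0, "turn": 0}

```text
clock: 78.68
position: [0.4878, 0.3155, 0.0216]
ee_rot: [-0.01, 0.743, -0.67, 0.005]
contact_force: [-0.2, -0.0, -1.7]
width: 0.0518
```

>>> play_rows:
  series:
    - {"fingers": 1, "dx": 0, "dy": 0, "dz": -1, "turn": 0}
    - {"fingers": -0.5, "dx": 0, "dy": 0, "dz": 0, "turn": 0}
    - {"fingers": -0.5, "dx": 0, "dy": 0, "dz": 0, "turn": 0}
    - {"fingers": -0.5, "dx": 0, "dy": 0, "dz": 0, "turn": 0}
    - {"fingers": -0.5, "dx": 0, "dy": 0, "dz": 0, "turn": 0}
    - {"fingers": -0.5, "dx": 0, "dy": 0, "dz": 6, "turn": 0}
    - {"fingers": -0.5, "dx": 0, "dy": 0, "dz": 10, "turn": 0}
    - {"fingers": -0.5, "dx": 0, "dy": 0, "dz": 12, "turn": 0}
    - {"fingers": -0.5, "dx": 0, "dy": 0, "dz": 15, "turn": 0}
    - {"fingers": -1, "dx": 0, "dy": 0, "dz": 15, "turn": 0}
    - {"fingers": -1, "dx": 0, "dy": 0, "dz": 15, "turn": 0}
    - {"fingers": -1, "dx": 0, "dy": 0, "dz": 15, "turn": 0}
    - {"fingers": -1, "dx": -6, "dy": 0, "dz": 15, "turn": 0}
    - {"fingers": -1, "dx": -12, "dy": 0, "dz": 15, "turn": 0}
    - {"fingers": -1, "dx": -12, "dy": 0, "dz": 10, "turn": 0}
    - {"fingers": -1, "dx": -12, "dy": 0, "dz": 0, "turn": 0}
    - {"fingers": -1, "dx": 0, "dy": 0, "dz": 0, "turn": 0}
    - {"fingers": -1, "dx": 0, "dy": 0, "dz": 0, "turn": 0}
    - {"fingers": -1, "dx": 0, "dy": 0, "dz": 0, "turn": 0}

```text
clock: 80.27
position: [0.4447, 0.3161, 0.1655]
ee_rot: [-0.016, 0.743, -0.669, 0.007]
contact_force: [0.3, -0.1, -0.0]
width: 0.0853
```

```bash
python3 s.py; python3 pads.py scene side wrist
python3 - <<'E'
from h import *
s=get_image("scene"); w=get_image("wrist")
cv2.imwrite("pics/end.png",np.vstack([cv2.resize(np.hstack([s["pixels"],w["pixels"]])[:,:,::-1],(800,300)),cv2.resize(np.hstack([s["pixels"][190:330,320:510],s["pixels"][220:360,60:250]])[:,:,::-1],(800,295))]))
E
```

```text
[0.4447 0.3161 0.1655] toolx [ 0.104 -0.995 -0.011] toolz [ 0.0315  0.0141 -0.9994] F [ 0.3  -0.05 -0.04] qd 0.016 w 0.0853 q [ 0.492  0.27   1.715 -0.003  1.122  1.96 ]
scene 0.96 [422.4 208.1] 19 [0.5503 0.3257] [0.5493 0.3211]
scene 0.96 [345.2 296.9] 102 [0.6508 0.0028] [0.648  0.0031]
scene 0.92 [446.6 221. ] 22 [0.6129 0.3315] [0.6154 0.3317]
scene 0.73 [398.5 195.9] 15 [0.4847 0.3176] [0.4909 0.306 ]
scene 0.51 [116.3 290. ] 3 [ 0.405  -0.3275] [ 0.4177 -0.3092]
side 0.83 [343.4 226.3] 46 [0.6554 0.0008] [ 0.6474 -0.005 ]
side 0.77 [278.5 162.6] 10 [0.6156 0.3291] [0.619  0.3271]
side 0.59 [260.2 168.5] 11 [0.5534 0.3232] [0.547  0.3069]
side 0.48 [240.  175.5] 12 [0.4868 0.315 ] [0.4831 0.3083]
wrist 0.77 [288.8 155.2] 1061 [0.4853 0.3149] [0.4827 0.3148]
wrist 0.6 [287.6  59.2] 1358 [0.5511 0.323 ] [0.5526 0.3232]
```

View pics/end.png

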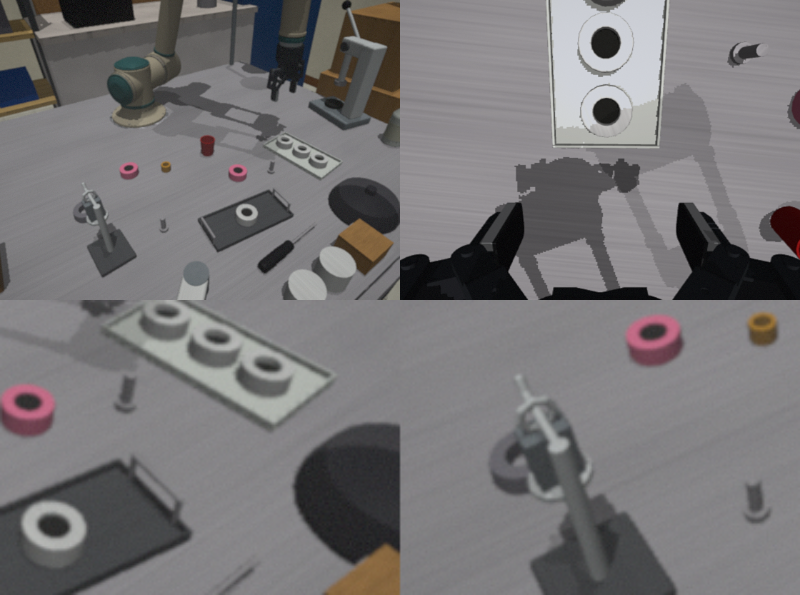

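The picture shows three pads flat in the white tray, one flat in the rack, and the gauge hanging on the peg. I'm handing in.

```bash
python3 -c "
from rig import sign_off
print(sign_off())"
```

```text
the job is handed in; nothing more can be done
None
```

The job is done and handed in at about 80 s on the clock; sign-off gives no verdict.

**Pads:** Four aluminium pads were on the bench, so one of the five was absent. The two pink look-alikes were left alone. I pressed the gauge flush on all four. Three gave way at about 4–5 N and are soft. The fourth needed about 7 N and is firm. I told them apart from the force on the tool and did not read the gauge's scale.

**Gauge and sorting:** The gauge hangs by its eye on the peg. The three soft pads are in the white tray and the firm one is in the dark steel tray.

**Last checks:**
- **Placing:** all three cameras agree within a few millimetres on where the pads lie. The last picture shows each flat in its tray, inside the allowed area.
- **Gauge and bystanders:** the last picture shows the gauge on the peg. The cup, bolts and bushing look to be where they started.
- **Gripper:** it was open and clear of everything.
- **Not checked:** I did not measure dent depth itself. It is inferred from the collar meeting the rim, where the force jumped to about 28–41 N on each pad.
- **Tool tilt:** quick moves tilted the tool by up to 0.05 rad. I brought this down to 0.03 rad or less before each press, grasp and release.

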